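# Pack the guide-rod kit

### The arm

A 6-joint arm with a two-finger parallel gripper is mounted at the origin on the work surface. World frame = base frame: x ahead of the robot, y to its left, z up, the work surface at z = 0. Lengths are in m, angles in rad, forces in N, time in s.
With the tool pointing down it reaches from about 0.425 to 0.95 m from the base axis. Payload 3.5 kg.
Tool frame: the origin (TCP) lies between the finger pads; the fingertips stand 14 mm ahead of it and the grasp point (between the pads) lies 5 mm behind it; z points along the fingers, y is the direction in which the jaws open and shut (so a half turn about z gives the same grasp; the last joint's range is limited). The gripper opens to 85 mm and grips with 20 to 120 N. Pads are 22 mm wide; open, the fingers measure 114 mm over their backs; the gripper's body (76 mm by 85 mm) begins 54 mm behind the grasp point. The pads swing forward as they close: fully open they stand 13 mm farther back than shut.
Start: joints at [-1.359, 0.286, 1.577, -0, 1.279, -0.15], TCP at [0.239, -0.631, 0.245] pointing down, gripper open.
Joint ranges: [-2.77, 2.77], [-0.9, 2.22], [0.21, 2.48], [-1.53, 4.67], [0.24, 2.81], [-2.84, 2.84]. Speed limits (rad/s): [2.79, 2.79, 3.14, 3.14, 3.14, 3.14].

### API

Orientations are given as a unit quaternion [x, y, z, w].
In Python, from plant import ctrl gives the robot as it stands. The module is installed in compiled form; this text tells all that it offers.
- The arm moves only by the tool servo_tool, never from a script. Its argument "increments" is text: rows parted by semicolons, each of 7 numbers parted by spaces: the turn, a rotation vector about the tool's x, y, z in rad, then the shift along the tool's x, y, z in cm, then the finger opening in cm, from 0 to 8.54. In form: ax ay az dx dy dz claw; .... A call has 1 to 10 rows; each row is the pose to reach, as a shift and turn from the pose commanded when the call began, along the tool's axes at that moment; what a row does not reach only later rows make up. A row lasts 1/12 s, in which the tool goes at most 41.7 mm and 7.16 degrees, less where a joint would pass 70% of its speed; a pose out of reach is approached as far as the arm can. A call with a gripper value outside its range is refused whole. The fingers move at their own pace and stop on an object; "grip_force" is the grip in N (left out, the last holds). Time passes only in rows, so rows that repeat a pose let the fingers close. It gives the time, the measured TCP pose, the force and the opening at its end, in the units of the state.
- ctrl.get_state(): the state, without advancing time (a new reading comes with each control period).
- ctrl.read_camera(name): name is "scene" or "top" or "wrist"; returns (picture, depth): 420x560x3 uint8, red, green, blue; 420x560 float32, m along the optical axis (not along the pixel's ray), 0 where there is no reading.
- ctrl.camera_info(name): a dict with "camera_matrix" (3x3 intrinsics, pixels), "D" ([k1, k2, p1, p2, k3] as OpenCV has them; the pictures are not rectified), "world_to_cam" (4x4, takes a point from world to camera coordinates). Camera axes: x right, y down, z forward; pixel columns grow to the right and rows downward; lengths in m; the calibration is good to about 2 mm. A picture is of the moment at which its call begins: read the wrist's pose just before it. camera_info takes no time and is no camera call; for the wrist camera it gives the pose at the moment of the call.
- ctrl.sign_off(): hands the job in, once; it reports no verdict.
The state is a dict: "time": time; "qpos": joint angles; "dq": joint speeds; "joint_efforts": joint torques, N m; "eef_pos": TCP position; "tcp_rot": TCP orientation; "contact_force": force on the tool from outside, world axes, zero at the start; "wrist_torque": the same for the moment, N m; "opening": opening from 0.0 (shut) to 1.0 (fully open).
Only numpy, scipy, OpenCV 4.12 (cv2) and the standard library are available. Lean on these libraries where they do the work, as an engineer would, in place of code of your own. Each camera call takes 0.05 s, during which the arm holds its last target.

### The job

Pack this kit carrier: take every guide rod off its mat and slide it, nose first, into a free holder until its collar meets the holder and the side plunger has clicked into its groove, and use the scoop to bring every orange ball knob out of the blue bin into the carrier's grey tray. Move the knobs only with the scoop, never touch them with the fingers. When all is packed lay the scoop back on its mat, right way up, and leave the other things on the bench where they are.

Things in the scene. Friction and masses are not known exactly. Their poses are not given: they have to be found in the camera images.
- rod1: guide rod, 16 mm steel, 174 mm long. Origin on its axis mid-way along the 70 mm bare part (grip here); x towards the nose. Square 30 mm collar at x +35 to +47 mm, 12 mm groove (12 mm dia.) centred at +67, taper from +91 to the 6 mm tip at +107; black 30 mm square head at -35 to -67. Starts lying on the black mat at the robot's left; axis 15 mm above what it lies on, any flat down; 0.22 kg
- rod2: guide rod, same as rod1; balance point 9 mm from the origin towards the nose. The mat under the rods is 3 mm thick. Two or three of rod1, rod2, rod3 are there, an absent one reads None
- rod3: guide rod, same as rod1; may be absent (None)
- carrier: kit carrier, fixed: board 250 (x) by 200 mm (y -110 to +90), 10 thick, origin on the table. Three white rod holders at y 10 to 70 mm, each 36 wide, top 68 over the table, level 17.6 mm bore along y, axis 50 over the table, mouth facing +y. Grey tray 228 (x) by 110 mm inside, centred at y -50, floor 14 and rim 55 mm over the table.
- bin: blue stock bin, fixed, holding the ball knobs: 168 (x) by 112 mm outside, walls and floor 4 mm. Origin on the table under its middle; x points from the low open front (wall 22 mm high) to the back wall (80 mm). Side walls 80 mm high over the rear 92 mm, lower in front. 45 degree slopes lead from the floor up to the front wall's top (18 mm) and fill its rear corner (22 mm). It trades places with the scoop's mat from start to start
- scoop: hand scoop, 0.16 kg: flat aluminium bowl, x -42 to +48 mm (open front edge at +48), 84 wide, 79 inside, floor 2.5, back wall 36 high, sides 14 high at the front, 36 from x +20 back. Origin on the underside. Black handle 18 wide, 17 thick, 118 long rises backwards at 0.3 rad; grip it across y at x -84, z +48 mm. Starts right way up on its mat
- scoop_mat: the scoop's black rubber mat, fixed, 200 (x) by 125 (y) by 3 mm; origin on the table under its middle; at the start the scoop points roughly along its x
- holder1 (a point): centre of the mouth of the holder at x -80 mm of the carrier; axes as the carrier's: a rod slides in level along -y and is home when its collar meets this face (rod origin then at y +47 mm)
- plunger1 (a joint): travel (m) of holder1's side spring plunger: a ball 20 mm inside the mouth, red pull knob on the +x side. 0 with the bore empty, 0.003 to 0.004 riding on the full rod, about 0.0012 when dropped into the groove of a rod that is home. Spring 6 N at 0, 1.5 N more per mm; pushing a rod in takes about 7 N
- holder2 (a point): centre of the mouth of the holder at x +0 mm of the carrier; axes as the carrier's: a rod slides in level along -y and is home when its collar meets this face (rod origin then at y +47 mm)
- plunger2 (a joint): travel (m) of holder2's side spring plunger: a ball 20 mm inside the mouth, red pull knob on the +x side. 0 with the bore empty, 0.003 to 0.004 riding on the full rod, about 0.0012 when dropped into the groove of a rod that is home. Spring 6 N at 0, 1.5 N more per mm; pushing a rod in takes about 7 N
- holder3 (a point): centre of the mouth of the holder at x +80 mm of the carrier; axes as the carrier's: a rod slides in level along -y and is home when its collar meets this face (rod origin then at y +47 mm)
- plunger3 (a joint): travel (m) of holder3's side spring plunger: a ball 20 mm inside the mouth, red pull knob on the +x side. 0 with the bore empty, 0.003 to 0.004 riding on the full rod, about 0.0012 when dropped into the groove of a rod that is home. Spring 6 N at 0, 1.5 N more per mm; pushing a rod in takes about 7 N
- knob1: orange ball knob: smooth slippery ball 30 mm across with a 12 mm flat foot, 25 g; it rolls. Origin at the centre of its foot, z towards the ball's centre, 14.6 mm away. Starts upright on the floor of the blue bin. Four to six of knob1 to knob6 are there, an absent one reads None
- knob2: orange ball knob, same as knob1; may be absent (None)
- knob3: orange ball knob, same as knob1; may be absent (None)
- knob4: orange ball knob, same as knob1; may be absent (None)
- knob5: orange ball knob, same as knob1; may be absent (None)
- knob6: orange ball knob, same as knob1; may be absent (None)
- tape: roll of tape lying flat, 104 mm across, 48 high; not part of the job, leave it where it is. Origin at its underside
- carton: closed cardboard carton 90 x 130 x 55 mm; not part of the job, leave it where it is. Origin at its underside
- profile: length of aluminium profile 200 x 30 x 30 mm; not part of the job, leave it where it is. Origin at its underside
- screwdriver: screwdriver lying on the bench; not part of the job, leave it where it is. Origin at its underside

How it is judged:
On the way:
1. the scoop, with at least one knob in its bowl, is lifted clear of the bin (height (world z) of scoop above 0.09 m and ((x of knob1 in the frame of scoop between -0.042 and 0.055 m and y of knob1 in the frame of scoop between -0.042 and 0.042 m and z of knob1 in the frame of scoop between 0 and 0.05 m) or (x of knob2 in the frame of scoop between -0.042 and 0.055 m and y of knob2 in the frame of scoop between -0.042 and 0.042 m and z of knob2 in the frame of scoop between 0 and 0.05 m) or (x of knob3 in the frame of scoop between -0.042 and 0.055 m and y of knob3 in the frame of scoop between -0.042 and 0.042 m and z of knob3 in the frame of scoop between 0 and 0.05 m) or (x of knob4 in the frame of scoop between -0.042 and 0.055 m and y of knob4 in the frame of scoop between -0.042 and 0.042 m and z of knob4 in the frame of scoop between 0 and 0.05 m) or (x of knob5 in the frame of scoop between -0.042 and 0.055 m and y of knob5 in the frame of scoop between -0.042 and 0.042 m and z of knob5 in the frame of scoop between 0 and 0.05 m) or (x of knob6 in the frame of scoop between -0.042 and 0.055 m and y of knob6 in the frame of scoop between -0.042 and 0.042 m and z of knob6 in the frame of scoop between 0 and 0.05 m))), for 0.2 s.
At the end, for the whole second after the job is handed in: Each rod present is home in a holder: collar within 5 mm of its mouth, 0.08 rad of the bore, plunger at 0.0006 to 0.0026 m (in the groove). Each knob present rests inside the grey tray. The scoop rests upright on its mat, origin within 85 mm (x) and 45 mm (y) of the mat's centre (((y of rod1 in the frame of holder1 between 0.043 and 0.052 m and distance between rod1 and holder1 below 0.0525 m and angle between the x axis of rod1 and the y axis of carrier, either way round below 0.08 rad and value of joint plunger1 between 0.0006 and 0.0026 m) or (y of rod1 in the frame of holder2 between 0.043 and 0.052 m and distance between rod1 and holder2 below 0.0525 m and angle between the x axis of rod1 and the y axis of carrier, either way round below 0.08 rad and value of joint plunger2 between 0.0006 and 0.0026 m) or (y of rod1 in the frame of holder3 between 0.043 and 0.052 m and distance between rod1 and holder3 below 0.0525 m and angle between the x axis of rod1 and the y axis of carrier, either way round below 0.08 rad and value of joint plunger3 between 0.0006 and 0.0026 m)) and ((y of rod2 in the frame of holder1 between 0.043 and 0.052 m and distance between rod2 and holder1 below 0.0525 m and angle between the x axis of rod2 and the y axis of carrier, either way round below 0.08 rad and value of joint plunger1 between 0.0006 and 0.0026 m) or (y of rod2 in the frame of holder2 between 0.043 and 0.052 m and distance between rod2 and holder2 below 0.0525 m and angle between the x axis of rod2 and the y axis of carrier, either way round below 0.08 rad and value of joint plunger2 between 0.0006 and 0.0026 m) or (y of rod2 in the frame of holder3 between 0.043 and 0.052 m and distance between rod2 and holder3 below 0.0525 m and angle between the x axis of rod2 and the y axis of carrier, either way round below 0.08 rad and value of joint plunger3 between 0.0006 and 0.0026 m)) and ((y of rod3 in the frame of holder1 between 0.043 and 0.052 m and distance between rod3 and holder1 below 0.0525 m and angle between the x axis of rod3 and the y axis of carrier, either way round below 0.08 rad and value of joint plunger1 between 0.0006 and 0.0026 m) or (y of rod3 in the frame of holder2 between 0.043 and 0.052 m and distance between rod3 and holder2 below 0.0525 m and angle between the x axis of rod3 and the y axis of carrier, either way round below 0.08 rad and value of joint plunger2 between 0.0006 and 0.0026 m) or (y of rod3 in the frame of holder3 between 0.043 and 0.052 m and distance between rod3 and holder3 below 0.0525 m and angle between the x axis of rod3 and the y axis of carrier, either way round below 0.08 rad and value of joint plunger3 between 0.0006 and 0.0026 m)) and linear speed of each of rod1, rod2, rod3, knob1, knob2, knob3, knob4, knob5, knob6, scoop below 0.03 m/s and x of knob1 in the frame of carrier between -0.114 and 0.114 m and y of knob1 in the frame of carrier between -0.105 and 0.005 m and z of knob1 in the frame of carrier between 0.009 and 0.07 m and x of knob2 in the frame of carrier between -0.114 and 0.114 m and y of knob2 in the frame of carrier between -0.105 and 0.005 m and z of knob2 in the frame of carrier between 0.009 and 0.07 m and x of knob3 in the frame of carrier between -0.114 and 0.114 m and y of knob3 in the frame of carrier between -0.105 and 0.005 m and z of knob3 in the frame of carrier between 0.009 and 0.07 m and x of knob4 in the frame of carrier between -0.114 and 0.114 m and y of knob4 in the frame of carrier between -0.105 and 0.005 m and z of knob4 in the frame of carrier between 0.009 and 0.07 m and x of knob5 in the frame of carrier between -0.114 and 0.114 m and y of knob5 in the frame of carrier between -0.105 and 0.005 m and z of knob5 in the frame of carrier between 0.009 and 0.07 m and x of knob6 in the frame of carrier between -0.114 and 0.114 m and y of knob6 in the frame of carrier between -0.105 and 0.005 m and z of knob6 in the frame of carrier between 0.009 and 0.07 m and x of scoop in the frame of scoop_mat between -0.085 and 0.085 m and y of scoop in the frame of scoop_mat between -0.045 and 0.045 m and angle between scoop's own z axis and vertical below 0.15 rad and height (world z) of scoop below 0.008 m); the robot touches nothing.
It fails at once if the fingers touch a ball knob (contact force between the fingers and knob1 above 0.5 N or contact force between the fingers and knob2 above 0.5 N or contact force between the fingers and knob3 above 0.5 N or contact force between the fingers and knob4 above 0.5 N or contact force between the fingers and knob5 above 0.5 N or contact force between the fingers and knob6 above 0.5 N).
It fails at once if a bystander (tape, carton, profile, screwdriver) is moved more than 30 mm (distance of any of tape, carton, profile, screwdriver from where it was at the start of the episode above 0.03 m).
Of rod1, rod2, rod3 only 2 to 3 are there at a start; the rules pass over those that are not, and their reading is None.
Of knob1, knob2, knob3, knob4, knob5, knob6 only 4 to 6 are there at a start; the rules pass over those that are not, and their reading is None.
At some moment in a run one of rod1, rod2, rod3, scoop may be knocked a few centimetres aside while the robot is not near it.
It also fails if it takes over 208 s, if anything falls off the work surface, if the arm or the gripper's body presses on something with over 40 N, if the wrist force passes 120 N, or if a joint passes its speed limit or range.

## Working session

There is one attempt and no reset: what is moved stays moved. The work goes in short steps, Python scripts to look and compute and a tool call to move; the robot and the scene stay as the last step left them, time stands still between calls to the robot, and variables do not carry over. Pictures are saved under pics/ and viewed, and the job is handed in when it is done.

Besides the shell and the picture viewer there is one more tool, called after "Call:" as a command line: name --argument value ..., lists and objects as JSON in quotes. servo_tool: Moves the arm, as the interface text tells. Its arguments: {"type":"object","properties":{"increments":{"type":"string"},"grip_force":{"type":"number"}},"required":["increments"]}

I'll start by looking at the scene from all cameras.

```bash
mkdir -p pics; ls; cat > h.py <<'E'
import numpy as np, cv2
from scipy.spatial.transform import Rotation as R
from plant import ctrl
def shot(name, fn=None):
    info=ctrl.camera_info(name)
    img,dep=ctrl.read_camera(name)
    if fn: cv2.imwrite('pics/'+fn+'.png', img[:,:,::-1])
    return img,dep,info
def rays(info,uv):
    K=np.array(info['camera_matrix']);D=np.array(info['D'],float);T=np.array(info['world_to_cam'])
    p=cv2.undistortPoints(np.array(uv,float).reshape(-1,1,2),K,D).reshape(-1,2)
    d=np.c_[p,np.ones(len(p))]
    Rm=T[:3,:3];o=-Rm.T@T[:3,3]
    return o,d@Rm   # world dirs, scaled by depth z
def onplane(info,uv,z):
    o,d=rays(info,uv); s=(z-o[2])/d[:,2]
    return o+d*s[:,None]
def bydepth(info,uv,dep):
    o,d=rays(info,uv); uv=np.array(uv).reshape(-1,2).astype(int)
    return o+d*dep[uv[:,1],uv[:,0]][:,None]
def proj(info,P):
    T=np.array(info['world_to_cam']);K=np.array(info['camera_matrix']);D=np.array(info['D'],float)
    P=np.array(P,float).reshape(-1,3)
    r,_=cv2.Rodrigues(T[:3,:3])
    return cv2.projectPoints(P,r,T[:3,3],K,D)[0].reshape(-1,2)
def inc(pos,quat=None):
    "increment (rotvec, cm shift) from current measured pose to target"
    s=ctrl.get_state();R0=R.from_quat(s['tcp_rot'])
    sh=R0.inv().apply(np.array(pos)-np.array(s['eef_pos']))*100
    rv=(R0.inv()*quat).as_rotvec() if quat is not None else np.zeros(3)
    return np.r_[rv,sh].round(3)
E
python3 - <<'E'
from h import *
for n in ['scene','top','wrist']:
    i,d,info=shot(n,'a_'+n); print(n,info)
    np.savez('/tmp/a_%s.npz'%n,i=i,d=d)
print(ctrl.get_state())
E
```

```text
pics
scene {'camera_matrix': array([[405.1719304 ,   0.        , 280.48387262],
       [  0.        , 405.1719304 , 198.60355523],
       [  0.        ,   0.        ,   1.        ]]), 'D': array([-0.05348495,  0.        ,  0.        ,  0.        ,  0.        ]), 'world_to_cam': array([[ 0.32844142,  0.94443333, -0.01311198, -0.13914517],
       [ 0.50700324, -0.18799693, -0.84119253, -0.23033385],
       [-0.79691527,  0.26963465, -0.54057674,  1.58256524],
       [ 0.        ,  0.        ,  0.        ,  1.        ]])}
top {'camera_matrix': array([[485.63098194,   0.        , 284.66416689],
       [  0.        , 485.63098194, 203.42651587],
       [  0.        ,   0.        ,   1.        ]]), 'D': array([0.01213916, 0.        , 0.        , 0.        , 0.        ]), 'world_to_cam': array([[-0.02286284, -0.99946543,  0.0233697 , -0.03553061],
       [-0.99896973,  0.02192241, -0.03973532,  0.56111146],
       [ 0.03920176, -0.02425409, -0.99893692,  1.29055714],
       [ 0.        ,  0.        ,  0.        ,  1.        ]])}
wrist {'camera_matrix': array([[292.62132262,   0.        , 27
[... 560 characters left out ...]
': 0.15, 'qpos': array([-1.35900756e+00,  2.87020341e-01,  1.57782710e+00, -1.36521297e-05,
        1.27858366e+00, -1.50015450e-01]), 'dq': array([-1.40226562e-03, -3.38486861e-04, -3.92649343e-03, -8.32477410e-04,
        8.36383107e-04,  4.31741925e-05]), 'joint_efforts': array([ 1.11659979e-04, -4.06602144e+01, -2.93142736e+01, -2.05998381e-04,
        3.89953813e-03,  1.21916514e-06]), 'eef_pos': array([ 0.23883833, -0.63082407,  0.24423348]), 'tcp_rot': array([ 9.83681018e-01,  1.79918897e-01, -3.49190693e-05, -9.18585526e-04]), 'contact_force': array([ 1.18621094, -0.04294314,  0.12634509]), 'wrist_torque': array([-0.01963766, -0.02898172, -0.0210779 ]), 'opening': 0.9986561923613907}
```

View pics/a_scene.png

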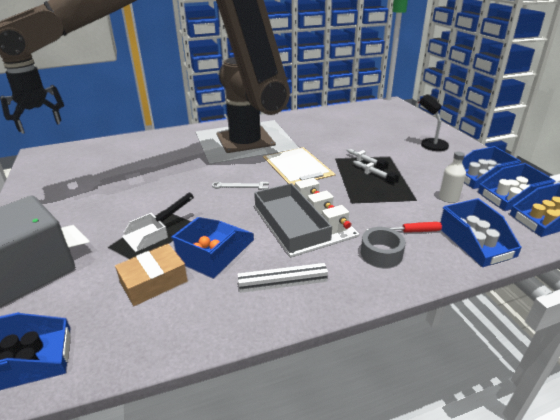

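View pics/a_top.png

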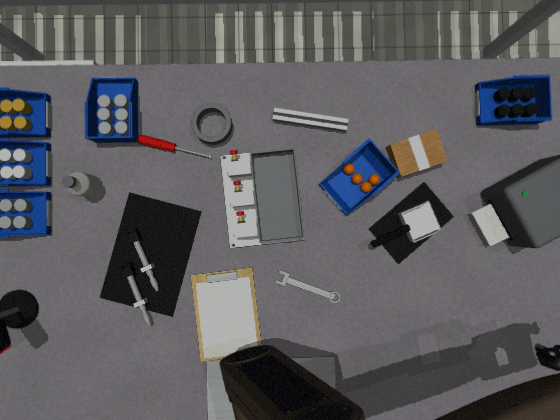

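View pics/a_wrist.png

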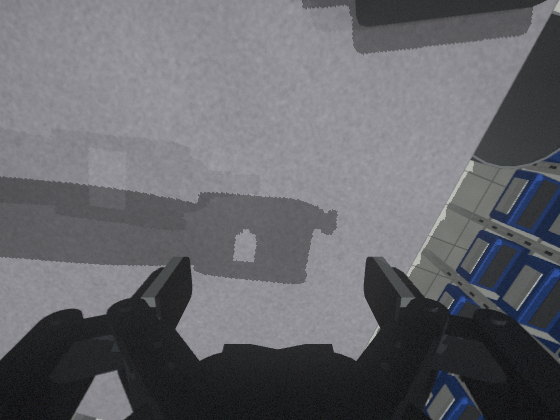

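```bash
python3 - <<'E'
from h import *
i=cv2.imread('pics/a_top.png')
cv2.imwrite('pics/b1.png',cv2.resize(i[130:270,310:510],None,fx=4,fy=4,interpolation=cv2.INTER_CUBIC))
cv2.imwrite('pics/b2.png',cv2.resize(i[180:340,90:250],None,fx=3.7,fy=3.7,interpolation=cv2.INTER_CUBIC))
cv2.imwrite('pics/b3.png',cv2.resize(i[140:260,205:325],None,fx=5,fy=5,interpolation=cv2.INTER_CUBIC))
E
```

```text
(no output)
```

View pics/b1.png

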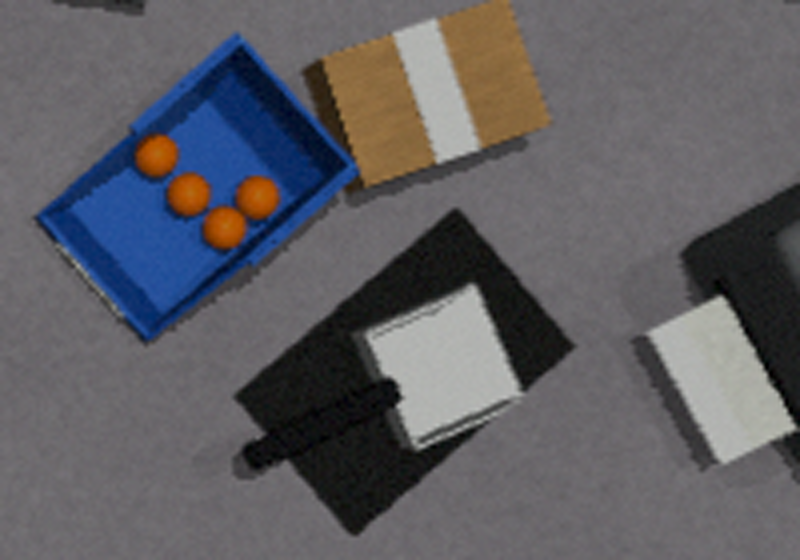

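View pics/b2.png

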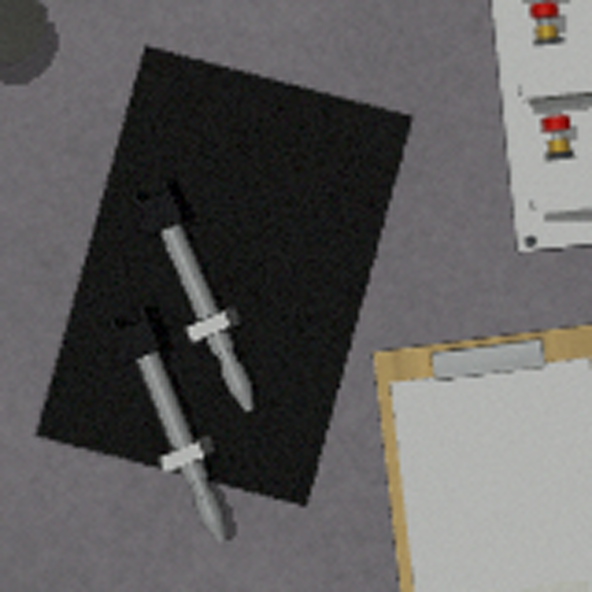

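View pics/b3.png

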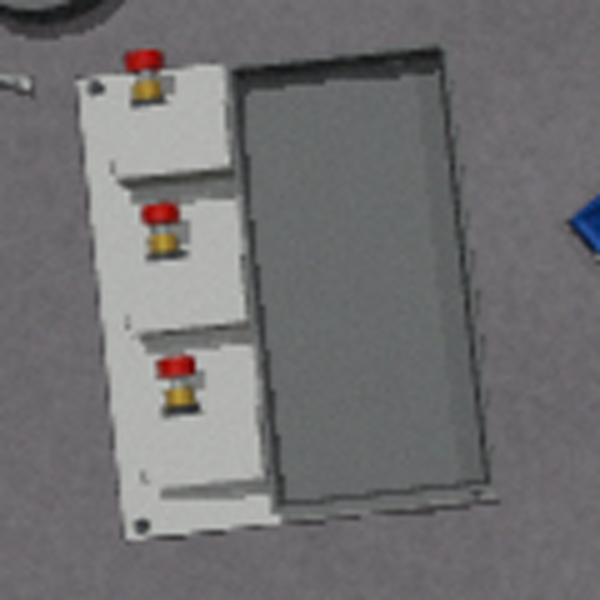

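```bash
python3 - <<'E'
from h import *
info=ctrl.camera_info('top'); f=np.load('/tmp/a_top.npz'); img=f['i'];dep=f['d']
P=np.stack(np.meshgrid(np.arange(560),np.arange(420)),-1).reshape(-1,2)
W=bydepth(info,P,dep).reshape(420,560,3); np.save('/tmp/W.npy',W)
hsv=cv2.cvtColor(img,cv2.COLOR_RGB2HSV)
o=cv2.inRange(hsv,(5,150,120),(16,255,255)); o[:, :320]=0;o[:130]=0;o[:,400:]=0
n,l,s,c=cv2.connectedComponentsWithStats(o)
for k in range(1,n):
  if s[k,4]>20: print('knob',c[k],s[k,4],onplane(info,[c[k]],.0186),W[int(c[k][1]),int(c[k][0])])
b1=lambda x,y:(310+x/4-.375,130+y/4-.375)
b2=lambda x,y:(90+x/3.7-.36,180+y/3.7-.36)
b3=lambda x,y:(205+x/5-.4,140+y/5-.4)
print('bin front', onplane(info,[b1(38,216),b1(148,340)],.022),'back',onplane(info,[b1(238,36),b1(356,166)],.080))
print('smat',onplane(info,[b1(457,209),b1(575,346),b1(354,534),b1(235,397)],.003))
print('rodmat',onplane(info,[b2(147,46),b2(412,117),b2(306,505),b2(38,434)],.003))
print('board left',onplane(info,[b3(76,78),b3(127,541)],.010), 'tray rim',onplane(info,[b3(440,48),b3(490,482)],.055))
print('rods tip/collar/bare end',onplane(info,[b2(248,408),b2(208,325),b2(170,230)],.018),onplane(info,[b2(223,537),b2(183,457),b2(147,358)],.018))
for p in [b3(190,140),b3(200,275),b3(215,440),b3(150,58),b3(360,250),b1(440,370),b1(320,430)]: print(p,W[int(p[1]),int(p[0])])
E
```

```text
knob [349.15625  168.203125] 64 [[ 0.65062666 -0.22306726  0.0186    ]] [ 0.64963805 -0.22042192  0.03265954]
knob [356.95714286 177.94285714] 70 [[ 0.62400154 -0.24330543  0.0186    ]] [ 0.6254303  -0.23859089  0.03136557]
knob [374.2027027  178.56756757] 74 [[ 0.6213506  -0.28965788  0.0186    ]] [ 0.6216123  -0.2860998   0.03311093]
knob [366.04225352 186.12676056] 71 [[ 0.60150289 -0.26709758  0.0186    ]] [ 0.60081394 -0.2642067   0.03299591]
bin front [[ 0.61061252 -0.14100568  0.022     ]
 [ 0.52628453 -0.21227387  0.022     ]] back [[ 0.71889903 -0.2666946   0.08      ]
 [ 0.63379913 -0.33998442  0.08      ]]
smat [[ 0.61083805 -0.42820217  0.003     ]
 [ 0.51597676 -0.50544604  0.003     ]
 [ 0.39262574 -0.35077001  0.003     ]
 [ 0.48671677 -0.2730192   0.003     ]]
rodmat [[0.60006134 0.36690971 0.003     ]
 [0.54439013 0.17688685 0.003     ]
 [0.26749981 0.25695665 0.003     ]
 [0.32338519 0.44684971 0.003     ]]
board left [[0.69365754 0.12312584 0.01      ]
 [0.44502263 0.10037955 0.01      ]] tray rim [[ 0.69929403 -0.07093549  0.055     ]
 [ 0.47314201 -0.09151033  0.055     ]]
rods tip/collar/bare end [[0.33973867 0.29391006 0.018     ]
 [0.39917815 0.3214816  0.018     ]
 [0.46727796 0.34760273 0.018     ]] [[0.24950084 0.31248516 0.018     ]
 [0.30648009 0.3400303  0.018     ]
 [0.37696233 0.36468962 0.018     ]]
(242.6, 167.6) [0.65417684 0.06079531 0.06577576]
(244.6, 194.6) [0.58441958 0.05691003 0.06779098]
(247.6, 227.6) [0.49977646 0.05111208 0.06402067]
(234.6, 151.2) [0.69627584 0.08072193 0.06331397]
(276.6, 189.6) [ 0.59949941 -0.02573812  0.01037077]
(419.625, 222.125) [ 0.50219268 -0.40958981  0.00830191]
(389.625, 237.125) [ 0.4658481  -0.31230868  0.07015545]
```

```bash
python3 - <<'E'
from h import *
W=np.load('/tmp/W.npy'); f=np.load('/tmp/a_top.npz'); img=f['i']
a=np.array([.57,-.4]); 
g=img.max(2)
reg=np.zeros((420,560),bool); reg[195:260,355:455]=1
m=reg&(W[...,2]>.03)&(g<60)
p=W[m]; print(len(p)); 
for z0 in (.03,.04,.05,.06,.07,.08):
  q=p[(p[:,2]>z0)&(p[:,2]<z0+.01)]; print(z0,len(q),q.mean(0) if len(q) else '')
mw=reg&(g>130)&(W[...,2]<.03)
q=W[mw]; print('bowl',len(q),q.mean(0)); r=cv2.minAreaRect((q[:,:2]*1000).astype(np.float32)); print(r, cv2.boxPoints(r))
u,s,v=np.linalg.svd(p[:,:2]-p[:,:2].mean(0)); print(p.mean(0),v[0],np.degrees(np.arctan2(v[0][1],v[0][0])))
m3=reg&(g>130); q=W[m3]; q=q[q[:,2]>.025]; print('wall',len(q),q.mean(0))
th=-0.8655; c=np.array([.6224,-.24]); X=np.array([np.cos(th),np.sin(th)]);Y=np.array([-X[1],X[0]])
for k in [(.6506,-.2231),(.6240,-.2433),(.6214,-.2897),(.6015,-.2671)]: d=np.array(k)-c; print('knob in bin',d@X,d@Y)
E
```

```text
323
0.03 10 [ 0.48811791 -0.35348189  0.03407884]
0.04 49 [ 0.49330803 -0.34961952  0.04672986]
0.05 89 [ 0.48131746 -0.33564256  0.05513531]
0.06 76 [ 0.46645006 -0.30962932  0.06514359]
0.07 84 [ 0.45568004 -0.28253979  0.07426717]
0.08 9 [ 0.45104245 -0.27236354  0.08110783]
bowl 862 [ 0.51011945 -0.40562211  0.00596028]
((515.032958984375, -351.52099609375), (238.675537109375, 105.23786163330078), 83.00645446777344) [[ 448.27524 -463.56415]
 [ 552.7301  -476.37762]
 [ 581.79065 -239.47784]
 [ 477.33582 -226.66437]]
[ 0.47285452 -0.31069311  0.08461544] [-0.01739211 -0.99984875] -90.99654475067044
wall 51 [ 0.50247219 -0.37170845  0.0895725 ]
knob in bin 0.005412928176829611 0.03242761490693517
knob in bin 0.0035498994913630098 -0.0009209851254069075
knob in bin 0.03719428909338729 -0.03297991599197206
knob in bin 0.0070858448612975584 -0.03348149940790615
```

```bash
cat >> h.py <<'E'
def down(h, lean=0.0):
    "tool pointing down, tool x along heading h(rad); lean>0: body leans forward (nose down)"
    Rz=R.from_euler('z',h)*R.from_euler('x',np.pi)   # x->heading, z->down
    return Rz*R.from_euler('y',-lean)
E
python3 - <<'E'
from h import *
q=down(np.radians(-63)); print(q.as_matrix().round(2)); print((down(0,.3)).as_matrix().round(2))
print(inc([.474,-.322,.20],q))
E
```

```text
[[ 0.45 -0.89 -0.  ]
 [-0.89 -0.45 -0.  ]
 [-0.    0.   -1.  ]]
[[ 0.96  0.   -0.3 ]
 [-0.   -1.   -0.  ]
 [-0.3   0.   -0.96]]
[-2.0000e-03  1.0000e-03  1.4610e+00  3.2924e+01 -2.0551e+01  4.4690e+00]
```

Call:
servo_tool --increments "0 0 1.461 32.9 -20.55 4.4 8; 0 0 1.461 32.9 -20.55 4.4 8; 0 0 1.461 32.9 -20.55 4.4 8; 0 0 1.461 32.9 -20.55 4.4 8; 0 0 1.461 32.9 -20.55 4.4 8; 0 0 1.461 32.9 -20.55 4.4 8; 0 0 1.461 32.9 -20.55 4.4 8; 0 0 1.461 32.9 -20.55 4.4 8; 0 0 1.461 32.9 -20.55 4.4 8; 0 0 1.461 32.9 -20.55 4.4 8" --grip_force 80

```text
time: 0.98
eef_pos: [0.4751, -0.3195, 0.2005]
tcp_rot: [0.909, -0.417, -0.0, -0.001]
contact_force: [0.6, -0.5, -0.8]
opening: 0.939
```

Call:
servo_tool --increments "0 0 0.21 0 0 0 8; 0 0 0.21 0 0 0 8; 0 0 0.21 0 0 0 8; 0 0 0.21 0 0 0 8"

```text
time: 1.32
eef_pos: [0.4739, -0.3224, 0.2011]
tcp_rot: [0.862, -0.507, -0.0, -0.0]
contact_force: [0.2, 0.2, 0.5]
opening: 0.938
```

```bash
python3 - <<'E'
from h import *
s=ctrl.get_state();print(s['qpos'],s['eef_pos'],s['tcp_rot'])
i,d,info=shot('wrist','c_w'); np.savez('/tmp/c_w.npz',i=i,d=d,**info)
E
```

```text
[-7.74394445e-01  1.04549766e-01  1.87120802e+00 -1.67714282e-05
  1.16628500e+00  1.85994784e+00] [ 0.47387339 -0.32241326  0.20109181] [ 8.61911068e-01 -5.07059425e-01 -2.20326407e-04 -4.65893396e-05]
```

View pics/c_w.png

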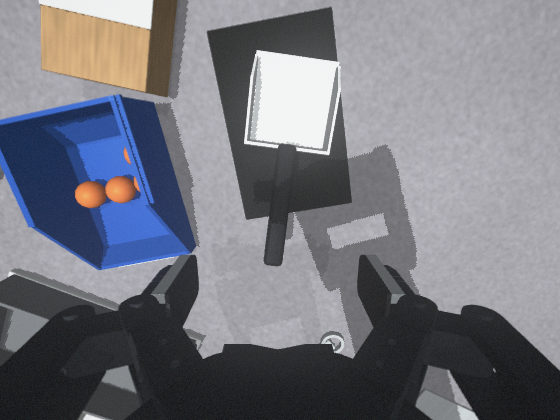

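```bash
python3 - <<'E'
from h import *
f=np.load('/tmp/c_w.npz'); info={k:f[k] for k in ('camera_matrix','D','world_to_cam')}; dep=f['d']; img=f['i']
# bowl rim corners: front corners z=.003+.014, back top corners z=.003+.036
fl,fr=(258,51),(339,64); bl,br=(246,145),(331,154)
F=onplane(info,[fl,fr],.017); B=onplane(info,[bl,br],.039); print(F,B, np.linalg.norm(F[0]-F[1]),np.linalg.norm(B[0]-B[1]),np.linalg.norm(F.mean(0)-B.mean(0)))
d=F.mean(0)-B.mean(0); print('heading',np.degrees(np.arctan2(d[1],d[0])))
for e in (F[0]-F[1],B[0]-B[1]): print('from edge',np.degrees(np.arctan2(e[1],e[0]))-90)
h=[]
for r in range(160,262,6):
    row=img[r,255:310].max(1); k=np.where(row<52)[0]+255
    zz=dep[r,k]; ok=zz>0
    P=bydepth(info,[(int(np.median(k)),r)],dep)[0]; h.append(P); print(r,k.min(),k.max(),P.round(4))
h=np.array(h[3:-1]); p=np.polyfit(h[:,2],h[:,:2],1); print(p, 'heading',np.degrees(np.arctan2(-p[0][1],-p[0][0])))
print('at top z=.060',p[0]*.060+p[1])
E
```

```text
[[ 0.5581732  -0.43357394  0.017     ]
 [ 0.48390254 -0.46182708  0.017     ]] [[ 0.52618525 -0.35160804  0.039     ]
 [ 0.44935431 -0.38442901  0.039     ]] 0.0794630147936558 0.0835476512395068 0.08910658913955331
heading -67.33893642338967
from edge -69.17279660843367
from edge -66.86859093193496
  return _methods._mean(a, axis=axis, dtype=dtype,
  ret = ret.dtype.type(ret / rcount)
Traceback (most recent call last):
ValueError: cannot convert float NaN to integer
```

```bash
python3 - <<'E'
from h import *
print(inc([.471,-.3275,.046],down(np.radians(-67.5))))
E
```

```text
[ 0.     0.     0.114  0.291  0.473 15.518]
```

Call:
servo_tool --increments "0 0 0.114 0.3 0.5 4 6; 0 0 0.114 0.3 0.5 8 6; 0 0 0.114 0.3 0.5 12 6; 0 0 0.114 0.3 0.5 14.5 6; 0 0 0.114 0.3 0.5 15.5 6; 0 0 0.114 0.3 0.5 15.5 6; 0 0 0.114 0.3 0.5 15.5 6"

```text
time: 1.95
eef_pos: [0.4713, -0.3285, 0.0471]
tcp_rot: [0.831, -0.556, 0.0, 0.0]
contact_force: [-0.1, -0.1, 1.7]
opening: 0.703
```

Call:
servo_tool --increments "0 0 0 0 0 0 0.5; 0 0 0 0 0 0 0.5; 0 0 0 0 0 0 0.5; 0 0 0 0 0 0 0.5; 0 0 0 0 0 0 0.5; 0 0 0 0 0 0 0.5; 0 0 0 0 0 0 0.5; 0 0 0 0 0 0 0.5" --grip_force 80

```text
time: 2.62
eef_pos: [0.472, -0.3285, 0.0483]
tcp_rot: [0.831, -0.556, 0.002, 0.0]
contact_force: [-1.7, 0.9, 6.8]
opening: 0.191
```

```bash
python3 - <<'E'
from h import *
i,d,info=shot('wrist','c_w2')
E
```

```text
(no output)
```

View pics/c_w2.png

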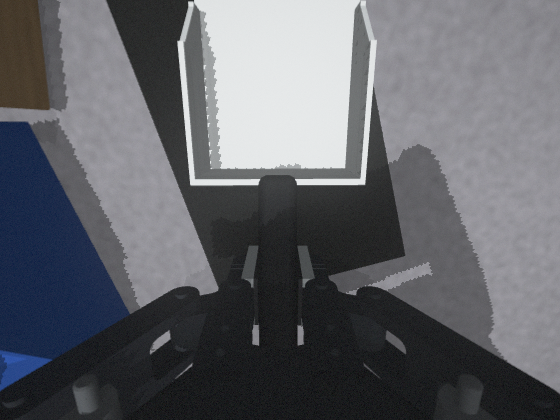

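```bash
cat >> h.py <<'E'
def w2t(P):
    s=ctrl.get_state(); return R.from_quat(s['tcp_rot']).inv().apply(np.array(P)-np.array(s['eef_pos']))
E
python3 - <<'E'
from h import *
info=ctrl.camera_info('wrist')
s=ctrl.get_state(); print(s['opening'],s['eef_pos'])
print(w2t(onplane(info,[(190,183),(366,183)],.0395)).round(4), w2t(onplane(info,[(207,166),(345,166)],.0055)).round(4))
E
```

```text
0.19475097327843585 [ 0.47201289 -0.32846224  0.04835582]
[[ 0.0434 -0.0427  0.009 ]
 [ 0.0435  0.0412  0.0089]] [[ 0.0469 -0.0422  0.043 ]
 [ 0.0469  0.0385  0.0429]]
```

```bash
cat >> h.py <<'E'
BH=-0.8655; BC=np.array([.6224,-.24]); BX=np.array([np.cos(BH),np.sin(BH)]);BY=np.array([-BX[1],BX[0]])
N=np.array([.133,-.001,.045])   # nose underside in tool frame
def nosepose(nose,h,lean):
    q=down(h,lean); return np.array(nose)-q.apply(N), q
def binpose(p,z,lean,y=0,dh=0):
    n=BC+p*BX+y*BY; return nosepose([n[0],n[1],z],BH+dh,lean)
def nose_now():
    s=ctrl.get_state(); q=R.from_quat(s['tcp_rot']); n=np.array(s['eef_pos'])+q.apply(N); d=n[:2]-BC
    x=q.apply([1,0,0])
    return dict(p=d@BX,y=d@BY,z=n[2],lean=-np.arcsin(x[2]),h=np.arctan2(x[1],x[0]),f=s['contact_force'],t=s['time'],q=s['qpos'])
E
python3 - <<'E'
from h import *
p,q=binpose(-.022,.12,.36); print(p,inc(p,q)); print(nose_now())
E
```

```text
[ 0.53696167 -0.14119017  0.20896783] [ -0.057  -0.36   -0.311 -14.791 -13.164 -16.087]
{'p': np.float64(0.09680470342822982), 'y': np.float64(-0.21198714707374733), 'z': np.float64(0.00373336369463146), 'lean': np.float64(-0.002827861281086091), 'h': np.float64(-1.1796431224070973), 'f': array([-0.86880891,  1.31662026,  6.8385509 ]), 't': 2.6667, 'q': array([-7.84344682e-01,  3.10492526e-01,  1.94601075e+00,  5.11304193e-05,
        8.82008741e-01,  1.96606060e+00])}
```

Call:
servo_tool --increments "0 0 0 0 0 -2 0.5; 0 0 0 0 0 -5 0.5; 0 0 0 0 0 -9 0.5; 0 0 0 0 0 -12 0.5; 0 0 0 0 0 -12 0.5; 0 0 0 0 0 -12 0.5"

```text
time: 3.17
eef_pos: [0.4718, -0.3284, 0.1687]
tcp_rot: [0.831, -0.556, 0.002, 0.0]
contact_force: [0.2, 0.5, -1.2]
opening: 0.196
```

```bash
python3 - <<'E'
from h import *
p,q=binpose(-.022,.12,.36); print(p,inc(p,q)); print(nose_now())
i,d,info=shot('wrist','d1')
i,d,info=shot('scene','d2')
E
```

```text
[ 0.53696167 -0.14119017  0.20896783] [ -0.058  -0.362  -0.311 -14.812 -13.162  -4.064]
{'p': np.float64(0.09670171200698296), 'y': np.float64(-0.21214055540621363), 'z': np.float64(0.12429285104143128), 'lean': np.float64(-0.004264561595515255), 'h': np.float64(-1.180002179339408), 'f': array([ 0.24761811,  0.53159968, -1.21181466]), 't': 3.1667, 'q': array([-7.84517963e-01,  1.40966997e-01,  1.89433203e+00,  3.42373437e-05,
        1.10165961e+00,  1.96626127e+00])}
```

View pics/d1.png

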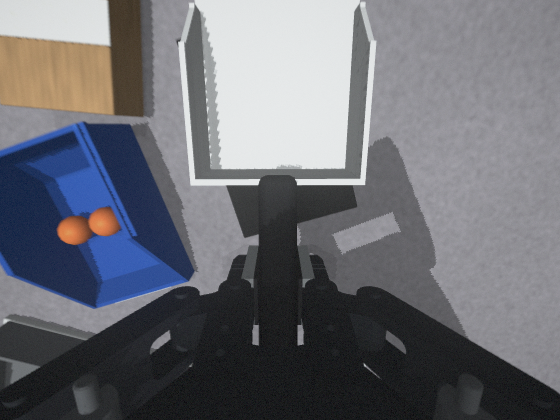

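View pics/d2.png

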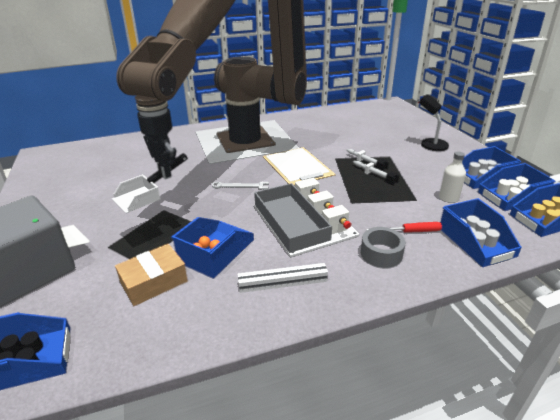

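Call:
servo_tool --increments "-0.015 -0.09 -0.08 -4 -3.5 -1.2 0.5; -0.03 -0.18 -0.155 -7.5 -7 -2.2 0.5; -0.045 -0.27 -0.23 -11 -10 -3.2 0.5; -0.058 -0.362 -0.311 -14.8 -13.15 -4.1 0.5; -0.058 -0.362 -0.311 -14.8 -13.15 -4.1 0.5; -0.058 -0.362 -0.311 -14.8 -13.15 -4.1 0.5; -0.058 -0.362 -0.311 -14.8 -13.15 -4.1 0.5; -0.058 -0.362 -0.311 -14.8 -13.15 -4.1 0.5"

```text
time: 3.93
eef_pos: [0.5352, -0.1404, 0.2051]
tcp_rot: [0.892, -0.412, -0.167, -0.076]
contact_force: [-0.5, -0.5, -1.8]
opening: 0.195
```

```bash
python3 - <<'E'
from h import *
print(nose_now())
i,d,info=shot('wrist','e1')
i,d,info=shot('top'); cv2.imwrite('pics/e2.png',cv2.resize(i[100:300,250:480,::-1],None,fx=3,fy=3,interpolation=cv2.INTER_CUBIC))
E
```

```text
{'p': np.float64(-0.02444964914208926), 'y': np.float64(-0.0010451304071722473), 'z': np.float64(0.11524247795549068), 'lean': np.float64(0.36816779001711414), 'h': np.float64(-0.8659384061294558), 'f': array([-0.45342373, -0.5042959 , -1.76675723]), 't': 3.9333, 'q': array([-0.49552236,  0.2277146 ,  1.75335084,  0.12821103,  1.50723676,
        1.91008699])}
```

View pics/e1.png

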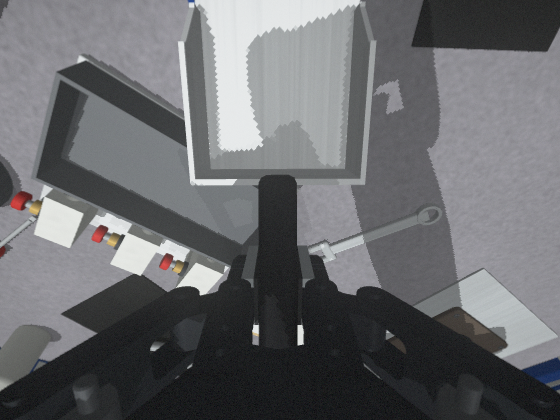

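View pics/e2.png

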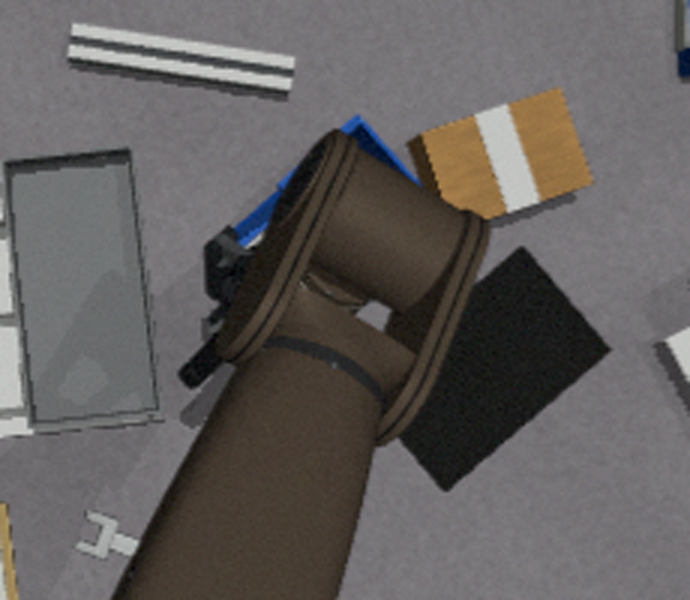

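```bash
python3 - <<'E'
from h import *
for z in (.03,.008):
  p,q=binpose(-.022,z,.365); print(inc(p,q))
E
```

```text
[ 1.000e-03  2.000e-03 -2.000e-03  3.229e+00 -1.650e-01  8.008e+00]
[ 1.0000e-03  2.0000e-03 -2.0000e-03  4.0190e+00 -1.6900e-01  1.0061e+01]
```

Call:
servo_tool --increments "0 0 0 1.2 -0.15 2.8 0.5; 0 0 0 2.4 -0.15 5.5 0.5; 0 0 0 3.2 -0.15 8 0.5; 0 0 0 3.7 -0.15 9.2 0.5; 0 0 0 4 -0.15 10 0.5; 0 0 0 4 -0.15 10 0.5; 0 0 0 4 -0.15 10 0.5"

```text
time: 4.62
eef_pos: [0.5387, -0.1418, 0.1003]
tcp_rot: [0.893, -0.413, -0.165, -0.076]
contact_force: [-0.0, -1.1, -0.6]
opening: 0.194
```

```bash
python3 - <<'E'
from h import *
print(nose_now())
i,d,info=shot('wrist','f1')
i,d,info=shot('scene'); cv2.imwrite('pics/f2.png',cv2.resize(i[180:320,80:280,::-1],None,fx=4,fy=4,interpolation=cv2.INTER_CUBIC))
for p,z,l in [(-.01,.0055,.34),(.006,.0055,.29),(.02,.0055,.22),(.035,.005,.13),(.048,.005,.06),(.057,.006,0)]:
  a,q=binpose(p,z,l); print(p,inc(a,q))
E
```

```text
{'p': np.float64(-0.020803655063481107), 'y': np.float64(0.0008615025721029519), 'z': np.float64(0.010873911679640622), 'lean': np.float64(0.36442673432181444), 'h': np.float64(-0.866406089104916), 'f': array([-0.03711161, -1.06820685, -0.59517668]), 't': 4.6167, 'q': array([-0.49521351,  0.35733346,  1.80241546,  0.13346202,  1.32558143,
        1.88700913])}
-0.01 [-1.000e-03  2.200e-02 -0.000e+00  1.075e+00  1.510e-01  5.810e-01]
0.006 [-1.000e-03  7.200e-02 -0.000e+00  2.378e+00  1.510e-01  6.890e-01]
0.02 [-1.000e-03  1.420e-01 -0.000e+00  3.474e+00  1.520e-01  1.152e+00]
0.035 [-1.000e-03  2.320e-01 -0.000e+00  4.719e+00  1.520e-01  1.919e+00]
0.048 [-1.000e-03  3.020e-01 -0.000e+00  5.876e+00  1.530e-01  2.440e+00]
0.057 [-1.000e-03  3.620e-01 -0.000e+00  6.687e+00  1.530e-01  2.870e+00]
```

View pics/f1.png

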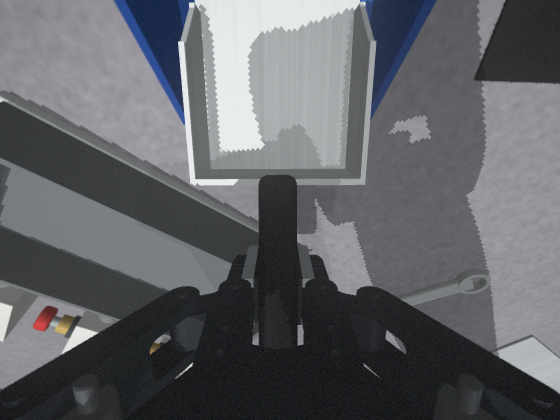

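View pics/f2.png

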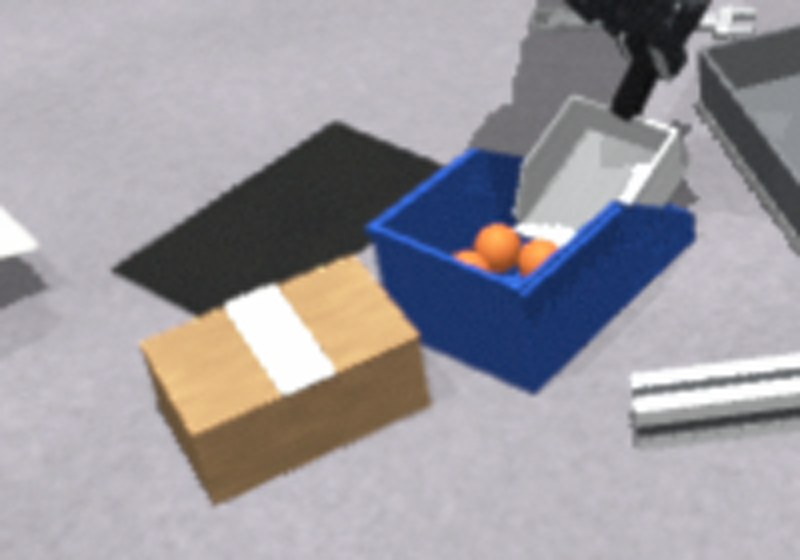

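Call:
servo_tool --increments "0 0.01 0 0.5 0.15 0.35 0.5; 0 0.022 0 1.1 0.15 0.55 0.5; 0 0.045 0 1.75 0.15 0.62 0.5; 0 0.072 0 2.4 0.15 0.68 0.5; 0 0.105 0 2.95 0.15 0.9 0.5; 0 0.142 0 3.5 0.15 1.15 0.5; 0 0.185 0 4.1 0.15 1.5 0.5; 0 0.232 0 4.7 0.15 1.9 0.5; 0 0.232 0 4.7 0.15 1.9 0.5" --grip_force 100

```text
time: 5.47
eef_pos: [0.562, -0.1707, 0.0652]
tcp_rot: [0.906, -0.418, -0.058, -0.027]
contact_force: [0.3, -1.5, 2.0]
opening: 0.19
```

```bash
python3 - <<'E'
from h import *
print(nose_now())
i,d,info=shot('wrist','g1')
i,d,info=shot('scene'); cv2.imwrite('pics/g2.png',cv2.resize(i[180:320,80:280,::-1],None,fx=4,fy=4,interpolation=cv2.INTER_CUBIC))
for p,z,l in [(.048,.005,.06),(.056,.005,0),(.056,.005,-.02)]:
  a,q=binpose(p,z,l); print(p,inc(a,q))
E
```

```text
{'p': np.float64(0.034228242271024015), 'y': np.float64(0.00011566804681525933), 'z': np.float64(0.0035983416724344186), 'lean': np.float64(0.12822676077731093), 'h': np.float64(-0.8646195386564935), 'f': array([ 0.28952624, -1.47699796,  2.01544893]), 't': 5.4667, 'q': array([-0.48669676,  0.35982718,  1.84629502,  0.05441112,  1.05532053,
        1.91906092])}
0.048 [-0.     0.07   0.     1.041  0.003  0.696]
0.056 [-0.     0.13   0.     1.646  0.003  1.413]
0.056 [-0.     0.15   0.     1.594  0.003  1.689]
```

View pics/g1.png

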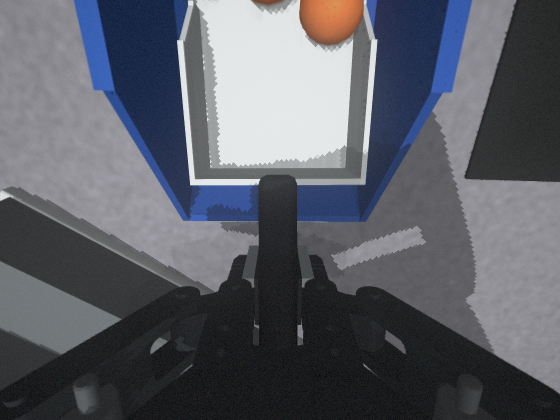

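View pics/g2.png

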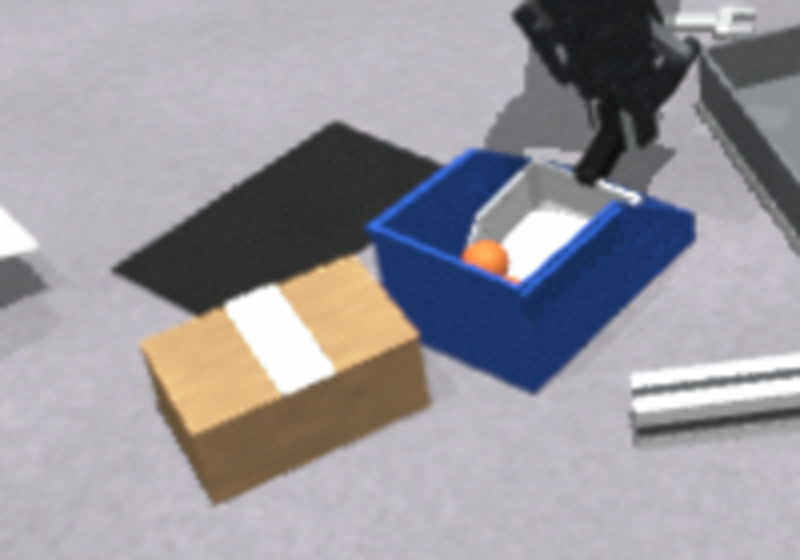

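Call:
servo_tool --increments "0 0.035 0 0.5 0 0.35 0.5; 0 0.07 0 1.05 0 0.7 0.5; 0 0.1 0 1.35 0 1.05 0.5; 0 0.13 0 1.65 0 1.35 0.5; 0 0.13 0 1.8 0 1.35 0.5; 0 0.13 0 1.9 0 1.35 0.5; 0 0.13 0 1.9 0 1.35 0.5"

```text
time: 6.15
eef_pos: [0.5725, -0.1832, 0.0497]
tcp_rot: [0.908, -0.419, -0.002, -0.001]
contact_force: [-2.5, 3.8, 4.3]
opening: 0.187
```

```bash
python3 - <<'E'
from h import *
print(nose_now())
i,d,info=shot('wrist','i1')
i,d,info=shot('scene'); cv2.imwrite('pics/i2.png',cv2.resize(i[180:320,80:280,::-1],None,fx=4,fy=4,interpolation=cv2.INTER_CUBIC))
for p,z,l in [(.057,.016,-.1),(.055,.03,-.2),(.054,.045,-.3),(.04,.12,-.3)]:
  a,q=binpose(p,z,l); print(p,inc(a,q))
E
```

```text
{'p': np.float64(0.057145352573754714), 'y': np.float64(-0.00021741088268533576), 'z': np.float64(0.004089865361424541), 'lean': np.float64(0.004471138645278205), 'h': np.float64(-0.865682643098085), 'f': array([-2.51347923,  3.758686  ,  4.27306271]), 't': 6.15, 'q': array([-4.78872777e-01,  3.59978338e-01,  1.87683894e+00,  1.72783536e-03,
        9.09048690e-01,  1.95654075e+00])}
0.057 [ 0.     0.104 -0.    -0.417 -0.018  0.219]
0.055 [ 0.     0.204 -0.    -0.863 -0.018  0.203]
0.054 [ 0.     0.304 -0.    -1.07  -0.018  0.103]
0.04 [ 0.     0.304 -0.    -2.501 -0.015 -7.391]
```

View pics/i1.png

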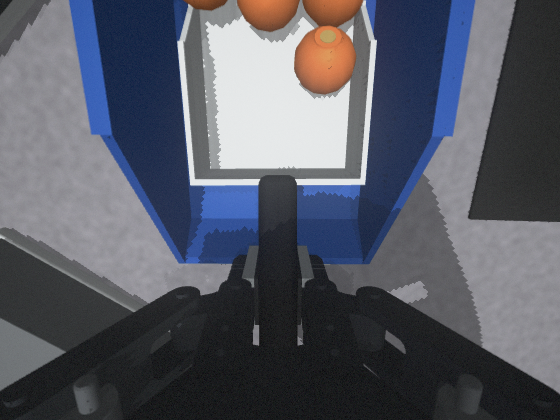

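View pics/i2.png

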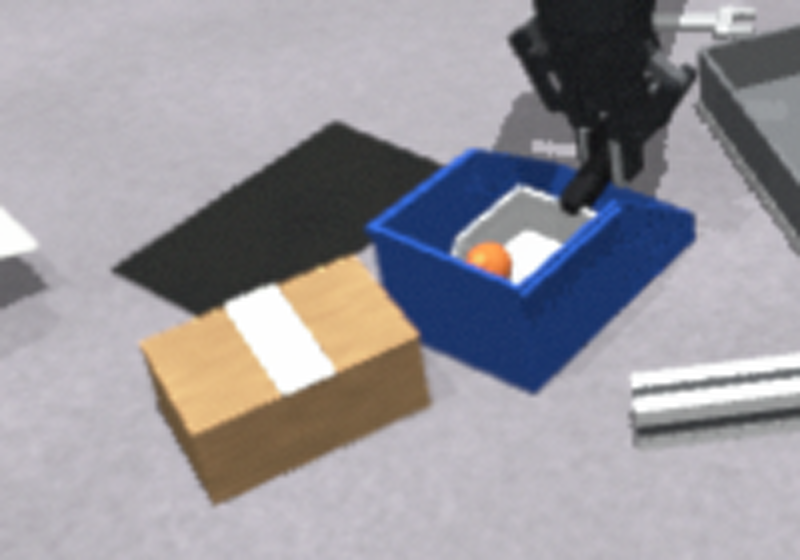

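Call:
servo_tool --increments "0 0.05 0 -0.2 0 0.11 0.5; 0 0.104 0 -0.42 0 0.2 0.5; 0 0.15 0 -0.64 0 0.2 0.5; 0 0.204 0 -0.86 0 0.2 0.5; 0 0.25 0 -0.97 0 0.15 0.5; 0 0.304 0 -1.07 0 0.1 0.5; 0 0.304 0 -1.07 0 0.1 0.5"

```text
time: 6.83
eef_pos: [0.5622, -0.1733, 0.0452]
tcp_rot: [0.898, -0.414, 0.133, 0.063]
contact_force: [0.1, -0.0, -2.9]
opening: 0.192
```

```bash
python3 - <<'E'
from h import *
print(nose_now())
i,d,info=shot('wrist','j1')
for p,z,l in [(.04,.12,-.3)]:
  a,q=binpose(p,z,l); print(p,inc(a,q))
E
```

```text
{'p': np.float64(0.050518289055296706), 'y': np.float64(-0.0015056346338988974), 'z': np.float64(0.04090951157483146), 'lean': np.float64(-0.2954933422447793), 'h': np.float64(-0.8638475547465237), 'f': array([ 0.05915923, -0.02935083, -2.85423693]), 't': 6.8333, 'q': array([-0.4193055 ,  0.25391155,  2.05084344, -0.2358299 ,  0.58304615,
        2.19655058])}
0.04 [ 2.000e-03  3.000e-03  1.000e-03  1.104e+00 -9.200e-02 -7.750e+00]
```

View pics/j1.png

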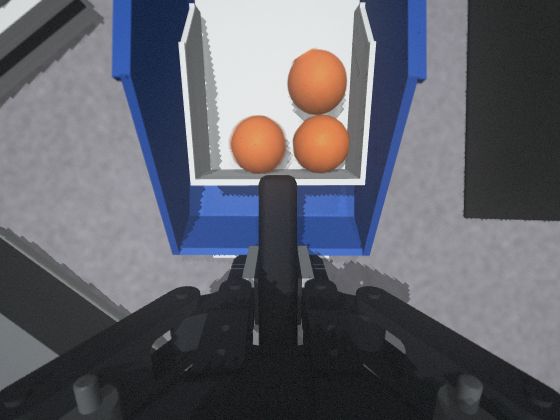

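Call:
servo_tool --increments "0 0 0 0.5 0 -2 0.5; 0 0 0 1 0 -4 0.5; 0 0 0 1.6 0 -6.5 0.5; 0 0 0 2.1 0 -9 0.5; 0 0 0 2.1 0 -9 0.5; 0 0 0 2.1 0 -9 0.5; 0 0 0 2.1 0 -9 0.5"

```text
time: 7.47
eef_pos: [0.5607, -0.1703, 0.1393]
tcp_rot: [0.898, -0.415, 0.135, 0.063]
contact_force: [1.0, 0.2, -3.4]
opening: 0.194
```

```bash
cat >> h.py <<'E'
CO=np.array([.5775,.0221]); CY=.0912; CX=np.array([np.cos(CY),np.sin(CY)]); CYv=np.array([-CX[1],CX[0]])
def traypose(x,y,z,lean,dh=0):
    n=CO+x*CX+y*CYv; return nosepose([n[0],n[1],z],CY+dh,lean)
E
python3 - <<'E'
from h import *
print(nose_now())
for k in [(.05,-.05,.14,-.22,-.5),(.05,-.05,.14,-.22,0)]:
  a,q=traypose(*k); print(a,inc(a,q))
i,d,info=shot('wrist','k1')
i,d,info=shot('scene'); cv2.imwrite('pics/k2.png',cv2.resize(i[150:320,80:280,::-1],None,fx=4,fy=4,interpolation=cv2.INTER_CUBIC))
E
```

```text
{'p': np.float64(0.04725051096757814), 'y': np.float64(-0.0008953975276042685), 'z': np.float64(0.1354225968186886), 'lean': np.float64(-0.29880747459114), 'h': np.float64(-0.8658240378071047), 'f': array([ 0.97748467,  0.19859616, -3.40717384]), 't': 7.4667, 'q': array([-0.41543321,  0.09580764,  2.02565427, -0.18888866,  0.75908097,
        2.14154844])}
[0.50333815 0.0314419  0.15489085] [  0.118  -0.077  -0.442 -17.774  -8.696  -7.119]
[ 0.49290249 -0.03684959  0.15489085] [  0.247  -0.072  -0.925 -13.449  -3.477  -5.781]
```

View pics/k1.png

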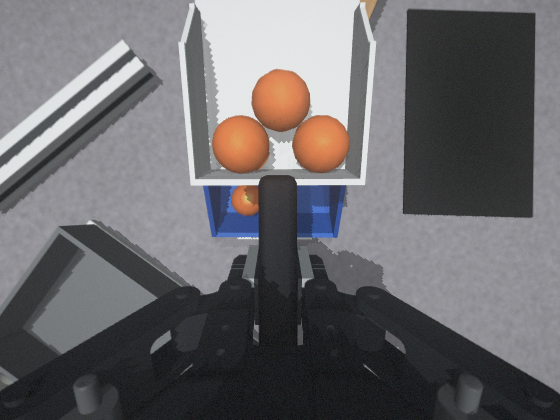

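View pics/k2.png

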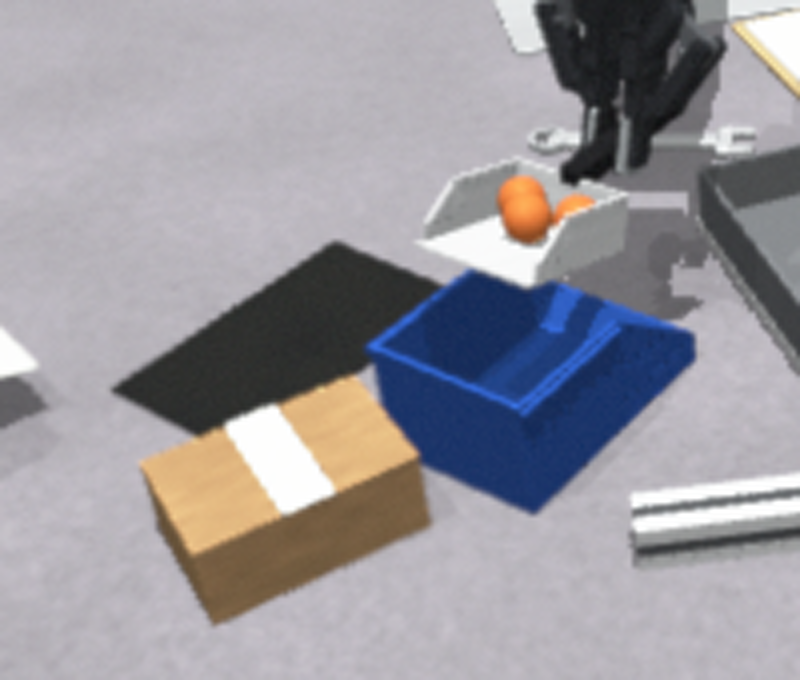

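Call:
servo_tool --increments "0.013 -0.004 -0.05 -0.7 -0.2 -0.3 0.5; 0.038 -0.011 -0.14 -2 -0.5 -0.9 0.5; 0.065 -0.019 -0.245 -3.6 -0.9 -1.5 0.5; 0.093 -0.027 -0.35 -5.1 -1.3 -2.2 0.5; 0.12 -0.035 -0.455 -6.6 -1.7 -2.8 0.5; 0.148 -0.043 -0.56 -8.1 -2.1 -3.5 0.5; 0.176 -0.051 -0.66 -9.6 -2.5 -4.1 0.5; 0.204 -0.06 -0.765 -11.1 -2.9 -4.8 0.5; 0.23 -0.067 -0.86 -12.5 -3.2 -5.4 0.5; 0.247 -0.072 -0.925 -13.4 -3.5 -5.8 0.5"

```text
time: 8.4
eef_pos: [0.4919, -0.0358, 0.1541]
tcp_rot: [0.993, 0.048, 0.109, -0.005]
contact_force: [0.1, -0.3, -2.2]
opening: 0.191
```

```bash
cat >> h.py <<'E'
def tray_now():
    s=ctrl.get_state(); q=R.from_quat(s['tcp_rot']); n=np.array(s['eef_pos'])+q.apply(N); d=n[:2]-CO
    x=q.apply([1,0,0])
    return dict(x=d@CX,y=d@CYv,z=n[2],lean=-np.arcsin(x[2]),dh=np.arctan2(x[1],x[0])-CY,f=s['contact_force'],t=s['time'],q=s['qpos'])
E
python3 - <<'E'
from h import *
print(tray_now())
for k in [(.055,-.05,.07,0),(.055,-.05,.045,.3),(.05,-.05,.04,.65),(.03,-.05,.08,.65)]:
  a,q=traypose(*k); print(a,inc(a,q))
i,d,info=shot('wrist','l1')
E
```

```text
{'x': np.float64(0.049064455012125), 'y': np.float64(-0.04809174781072766), 'z': np.float64(0.1388945863633585), 'lean': np.float64(-0.21780304019612387), 'dh': np.float64(0.005473046162599748), 'f': array([ 0.08114335, -0.34885956, -2.24398943]), 't': 8.4, 'q': array([-0.32188362, -0.1340969 ,  2.21087493,  0.11574272,  0.86876071,
        1.08609529])}
[ 0.50446891 -0.0357918   0.115     ] [-1.000e-03 -2.180e-01  5.000e-03  3.760e-01  1.210e-01  4.087e+00]
[ 0.52362761 -0.03403966  0.12729433] [-0.    -0.518  0.006  2.52   0.131  3.302]
[ 0.55361805 -0.03129693  0.15631356] [ 1.000e-03 -8.680e-01  6.000e-03  6.088e+00  1.470e-01  1.120e+00]
[ 0.53370116 -0.0331184   0.19631356] [ 1.000e-03 -8.680e-01  6.000e-03  4.999e+00  1.340e-01 -3.218e+00]
```

View pics/l1.png

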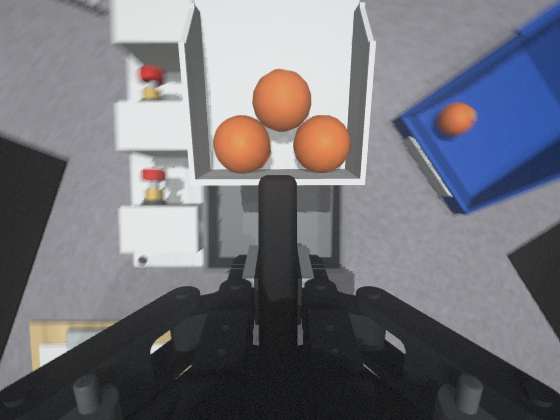

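Call:
servo_tool --increments "0 -0.05 0 0.1 0.1 1.2 0.5; 0 -0.12 0 0.25 0.1 2.6 0.5; 0 -0.218 0 0.4 0.12 4.1 0.5; 0 -0.32 0 1.1 0.12 3.85 0.5; 0 -0.42 0 1.8 0.12 3.6 0.5; 0 -0.518 0 2.5 0.13 3.3 0.5; 0 -0.6 0 3.3 0.13 2.8 0.5; 0 -0.69 0 4.2 0.14 2.3 0.5; 0 -0.78 0 5.1 0.14 1.7 0.5; 0 -0.868 0 6.1 0.15 1.1 0.5"

```text
time: 9.28
eef_pos: [0.5563, -0.0331, 0.1575]
tcp_rot: [0.947, 0.043, -0.319, 0.016]
contact_force: [-0.4, 0.0, -1.9]
opening: 0.192
```

```bash
python3 - <<'E'
from h import *
print(tray_now())
i,d,info=shot('wrist','m1')
i,d,info=shot('scene'); cv2.imwrite('pics/m2.png',cv2.resize(i[130:280,180:380,::-1],None,fx=4,fy=4,interpolation=cv2.INTER_CUBIC))
E
```

```text
{'x': np.float64(0.05253423781151985), 'y': np.float64(-0.05233759795727546), 'z': np.float64(0.04121297705037172), 'lean': np.float64(0.6500189083427136), 'dh': np.float64(-0.002353196569438387), 'f': array([-0.35998981,  0.0263398 , -1.87761959]), 't': 9.2833, 'q': array([-0.17324974,  0.46343562,  1.60569401, -0.16182357,  1.70345296,
        1.33870669])}
```

View pics/m1.png

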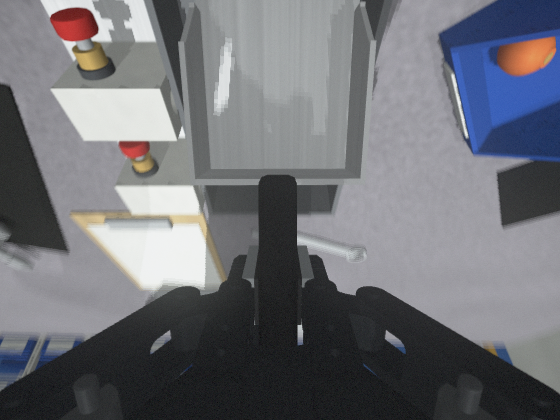

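View pics/m2.png

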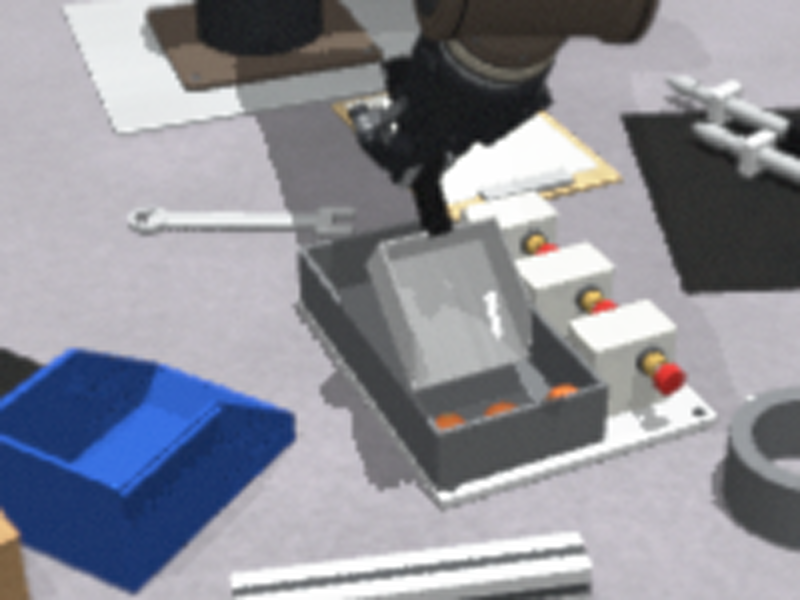

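```bash
python3 - <<'E'
from h import *
for k in [(.045,-.05,.09,.65),(.03,-.05,.16,.3)]:
  a,q=traypose(*k); print(a,inc(a,q))
E
```

```text
[ 0.54863882 -0.03175229  0.20631356] [ 2.000e-03 -4.000e-03 -1.000e-03 -3.721e+00 -2.060e-01 -3.457e+00]
[ 0.49873151 -0.0363165   0.24229433] [ 2.000e-03  3.460e-01 -1.000e-03 -9.889e+00 -2.000e-01 -3.312e+00]
```

Call:
servo_tool --increments "0 0 0 -1.2 -0.1 -1.1 0.5; 0 0 0 -2.5 -0.2 -2.3 0.5; 0 0 0 -3.7 -0.2 -3.4 0.5; 0 0.11 0 -5.7 -0.2 -3.4 0.5; 0 0.23 0 -7.8 -0.2 -3.4 0.5; 0 0.346 0 -9.8 -0.2 -3.3 0.5; 0 0.346 0 -9.8 -0.2 -3.3 0.5; 0 0.346 0 -9.8 -0.2 -3.3 0.5"

```text
time: 10.05
eef_pos: [0.4955, -0.0361, 0.2472]
tcp_rot: [0.988, 0.045, -0.147, 0.008]
contact_force: [0.5, 0.1, -0.8]
opening: 0.186
```

```bash
python3 - <<'E'
from h import *
print(tray_now())
i,d,info=shot('wrist','n1')
np.savez('/tmp/n1.npz',i=i,d=d,**info)
i,d,info=shot('top'); cv2.imwrite('pics/n2.png',cv2.resize(i[130:260,210:410,::-1],None,fx=4,fy=4,interpolation=cv2.INTER_CUBIC)); np.savez('/tmp/n2.npz',i=i,d=d)
E
```

```text
{'x': np.float64(0.027259751963440403), 'y': np.float64(-0.0497730971379672), 'z': np.float64(0.16546953059722522), 'lean': np.float64(0.294789348373751), 'dh': np.float64(-0.0015558806740591236), 'f': array([ 0.47901625,  0.09714604, -0.81888561]), 't': 10.05, 'q': array([-0.23144493,  0.05052773,  1.86040163, -0.09519393,  1.51043556,
        1.26834493])}
```

View pics/n1.png

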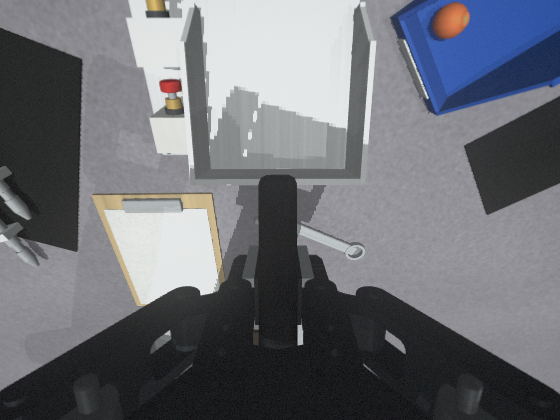

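View pics/n2.png

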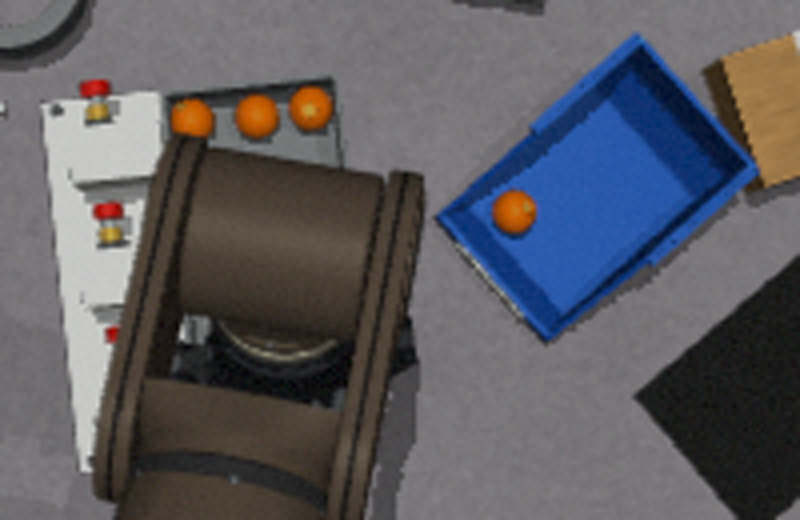

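```bash
python3 - <<'E'
from h import *
f=np.load('/tmp/n2.npz'); img=f['i']; info=ctrl.camera_info('top')
hsv=cv2.cvtColor(img,cv2.COLOR_RGB2HSV)
o=cv2.inRange(hsv,(5,150,120),(16,255,255)); o[:, :240]=0;o[:130]=0;o[:,410:]=0
n,l,s,c=cv2.connectedComponentsWithStats(o)
for k in range(1,n):
  if s[k,4]>20:
    P=onplane(info,[c[k]],.019)[0]; d=P[:2]-BC; e=P[:2]-CO; print(c[k],s[k,4],'bin',(d@BX).round(4),(d@BY).round(4),'car',(e@CX).round(4),(e@CYv).round(4), bydepth(info,[c[k]],f['d'])[0])
f=np.load('/tmp/n1.npz'); info={k:f[k] for k in ('camera_matrix','D','world_to_cam')}
P=onplane(info,[(450,21)],.019)[0];d=P[:2]-BC;print((d@BX).round(4),(d@BY).round(4))
E
```

```text
[287.09589041 156.35616438] 73 bin -0.098 0.1667 car 0.1006 -0.0889 [ 0.68178185 -0.0563805   0.04828564]
[257.74324324 159.17567568] 74 bin -0.1618 0.2131 car 0.1018 -0.0101 [0.67612048 0.02050636 0.04655086]
[273.61176471 158.52941176] 85 bin -0.1289 0.1863 car 0.0988 -0.0524 [ 0.67790537 -0.02103065  0.03973044]
[338.13157895 182.38157895] 76 bin -0.0423 0.0238 car 0.0159 -0.2168 [ 0.6120115  -0.19048429  0.03266115]
-0.0425 0.0253
```

```bash
python3 - <<'E'
from h import *
a,q=binpose(-.063,.12,.6,.004); print(a,inc(a,q))
E
```

```text
[ 0.52915627 -0.12585189  0.23223755] [ 0.419 -0.279  0.864  2.661  9.231  0.52 ]
```

Call:
servo_tool --increments "0.042 -0.028 0.086 0.3 0.9 0.05 0.5; 0.084 -0.056 0.173 0.5 1.8 0.1 0.5; 0.126 -0.084 0.26 0.8 2.8 0.15 0.5; 0.168 -0.112 0.346 1 3.7 0.2 0.5; 0.21 -0.14 0.432 1.3 4.6 0.25 0.5; 0.252 -0.168 0.518 1.6 5.5 0.3 0.5; 0.294 -0.196 0.605 1.9 6.5 0.35 0.5; 0.336 -0.224 0.69 2.1 7.4 0.4 0.5; 0.378 -0.252 0.778 2.4 8.3 0.45 0.5; 0.419 -0.279 0.864 2.65 9.2 0.5 0.5"

```text
time: 10.98
eef_pos: [0.5303, -0.1263, 0.2297]
tcp_rot: [0.866, -0.402, -0.271, -0.124]
contact_force: [-0.3, 0.4, -1.9]
opening: 0.188
```

```bash
python3 - <<'E'
from h import *
print(nose_now())
for k in [(-.063,.05,.6,.004),(-.063,.014,.6,.004)]:
  a,q=binpose(*k); print(a,inc(a,q))
i,d,info=shot('scene'); cv2.imwrite('pics/o2.png',cv2.resize(i[150:300,120:320,::-1],None,fx=4,fy=4,interpolation=cv2.INTER_CUBIC))
E
```

```text
{'p': np.float64(-0.06255522111121126), 'y': np.float64(0.003972439729925843), 'z': np.float64(0.1169796405675847), 'lean': np.float64(0.6054505853691771), 'h': np.float64(-0.871372786912388), 'f': array([-0.33773109,  0.37215786, -1.85676725]), 't': 10.9833, 'q': array([-0.50820194,  0.29847186,  1.66971968,  0.203568  ,  1.74508285,
        1.90923862])}
[ 0.52915627 -0.12585189  0.16223755] [-0.000e+00  5.000e-03 -5.000e-03  3.752e+00  4.300e-02  5.605e+00]
[ 0.52915627 -0.12585189  0.12623755] [-0.000e+00  5.000e-03 -5.000e-03  5.801e+00  3.400e-02  8.565e+00]
```

View pics/o2.png

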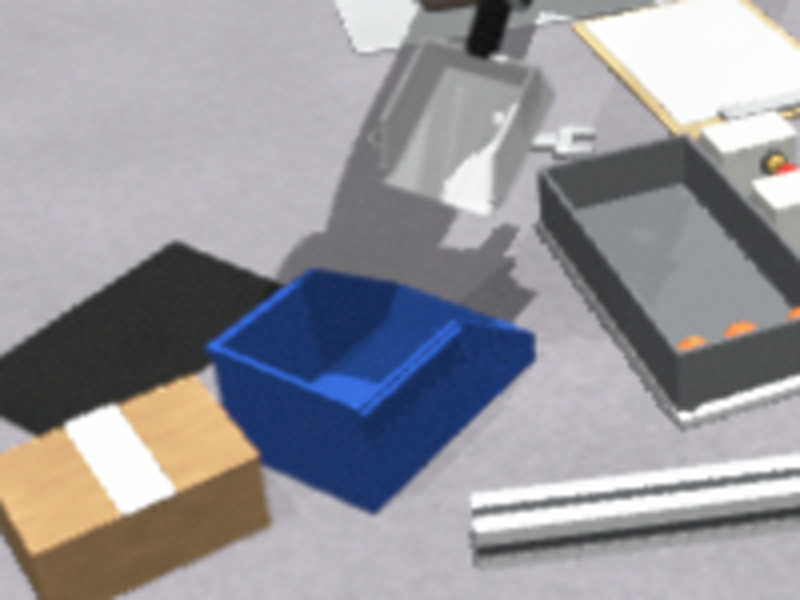

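Call:
servo_tool --increments "0 0 0 1.2 0 1.8 0.5; 0 0 0 2.5 0 3.7 0.5; 0 0 0 3.7 0 5.5 0.5; 0 0 0 4.6 0 6.9 0.5; 0 0 0 5.4 0 8 0.5; 0 0 0 5.8 0 8.5 0.5; 0 0 0 5.8 0 8.5 0.5; 0 0 0 5.8 0 8.5 0.5"

```text
time: 11.7
eef_pos: [0.5296, -0.1253, 0.1288]
tcp_rot: [0.867, -0.4, -0.269, -0.124]
contact_force: [-0.8, -0.1, -0.1]
opening: 0.186
```

```bash
python3 - <<'E'
from h import *
print(nose_now())
for k in [(-.05,.0095,.52),(-.035,.0065,.43),(-.01,.0055,.35),(.006,.0055,.29),(.02,.0055,.22),(.035,.005,.13),(.048,.005,.06),(.057,.005,0)]:
  a,q=binpose(*k,.004); print(k,inc(a,q))
i,d,info=shot('wrist','p1')
i,d,info=shot('scene'); cv2.imwrite('pics/p2.png',cv2.resize(i[150:300,120:320,::-1],None,fx=4,fy=4,interpolation=cv2.INTER_CUBIC))
E
```

```text
{'p': np.float64(-0.06339810164551263), 'y': np.float64(0.004717180245375489), 'z': np.float64(0.01639209047588841), 'lean': np.float64(0.6019142356095021), 'h': np.float64(-0.8647611606871207), 'f': array([-0.76392584, -0.08859416, -0.14325726]), 't': 11.7, 'q': array([-0.50674638,  0.40903904,  1.72695172,  0.19928011,  1.57733274,
        1.87121873])}
(-0.05, 0.0095, 0.52) [1.000e-03 8.200e-02 1.000e-03 1.171e+00 6.800e-02 9.130e-01]
(-0.035, 0.0065, 0.43) [1.000e-03 1.720e-01 1.000e-03 2.327e+00 6.800e-02 1.549e+00]
(-0.01, 0.0055, 0.35) [1.000e-03 2.520e-01 1.000e-03 4.316e+00 6.900e-02 1.332e+00]
(0.006, 0.0055, 0.29) [1.000e-03 3.120e-01 1.000e-03 5.598e+00 7.000e-02 1.267e+00]
(0.02, 0.0055, 0.22) [1.000e-03 3.820e-01 1.000e-03 6.772e+00 7.000e-02 1.457e+00]
(0.035, 0.005, 0.13) [1.000e-03 4.720e-01 1.000e-03 8.163e+00 7.100e-02 1.906e+00]
(0.048, 0.005, 0.06) [1.000e-03 5.420e-01 1.000e-03 9.412e+00 7.100e-02 2.136e+00]
(0.057, 0.005, 0) [1.0000e-03 6.0200e-01 1.0000e-03 1.0358e+01 7.2000e-02 2.4440e+00]
```

View pics/p1.png

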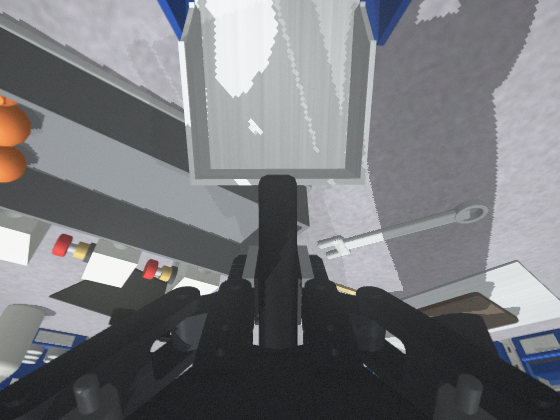

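View pics/p2.png

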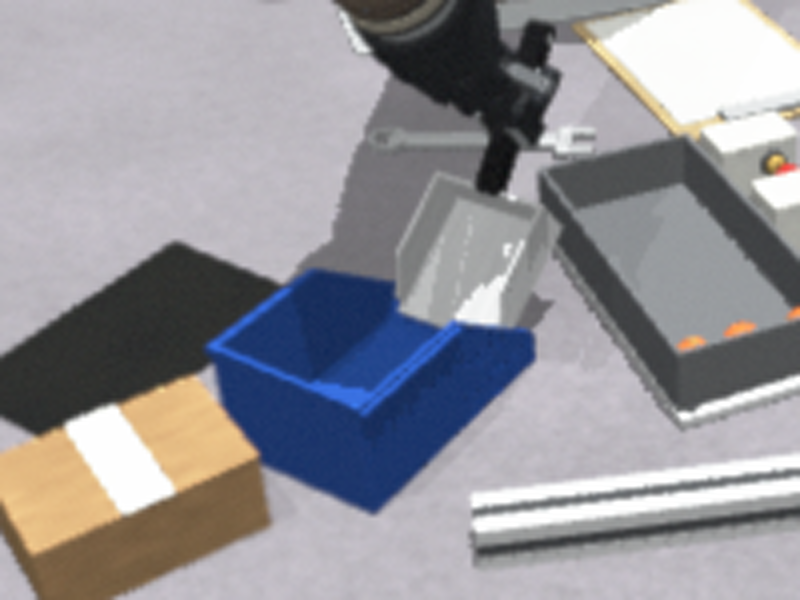

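Call:
servo_tool --increments "0 0.04 0 0.6 0.06 0.5 0.5; 0 0.082 0 1.2 0.06 0.95 0.5; 0 0.13 0 1.8 0.06 1.3 0.5; 0 0.172 0 2.3 0.06 1.55 0.5; 0 0.2 0 3 0.06 1.48 0.5; 0 0.225 0 3.7 0.06 1.4 0.5; 0 0.252 0 4.3 0.06 1.33 0.5; 0 0.28 0 5 0.06 1.3 0.5; 0 0.312 0 5.6 0.06 1.25 0.5; 0 0.382 0 6.7 0.06 1.45 0.5"

```text
time: 12.63
eef_pos: [0.5608, -0.1626, 0.0809]
tcp_rot: [0.903, -0.417, -0.097, -0.045]
contact_force: [-0.5, -0.3, 0.1]
opening: 0.189
```

```bash
python3 - <<'E'
from h import *
print(nose_now())
for k in [(.02,.005,.22),(.035,.005,.13),(.048,.005,.06),(.057,.005,0)]:
  a,q=binpose(*k,.004); print(k,inc(a,q))
i,d,info=shot('wrist','q1')
i,d,info=shot('scene'); cv2.imwrite('pics/q2.png',cv2.resize(i[150:300,120:320,::-1],None,fx=4,fy=4,interpolation=cv2.INTER_CUBIC))
E
```

```text
{'p': np.float64(0.021445988995519374), 'y': np.float64(0.0043408108379535005), 'z': np.float64(0.008589214137740983), 'lean': np.float64(0.21462137392652927), 'h': np.float64(-0.8652025759488291), 'f': array([-0.47617773, -0.25105684,  0.14699158]), 't': 12.6333, 'q': array([-0.48845939,  0.36735207,  1.80931756,  0.08649167,  1.16585649,
        1.90555217])}
(0.02, 0.005, 0.22) [-0.001 -0.005  0.    -0.04   0.026  0.31 ]
(0.035, 0.005, 0.13) [-1.000e-03  8.500e-02  0.000e+00  1.068e+00  2.700e-02  1.202e+00]
(0.048, 0.005, 0.06) [-1.000e-03  1.550e-01  0.000e+00  2.137e+00  2.800e-02  1.887e+00]
(0.057, 0.005, 0) [-1.000e-03  2.150e-01  0.000e+00  2.897e+00  2.900e-02  2.529e+00]
```

View pics/q1.png

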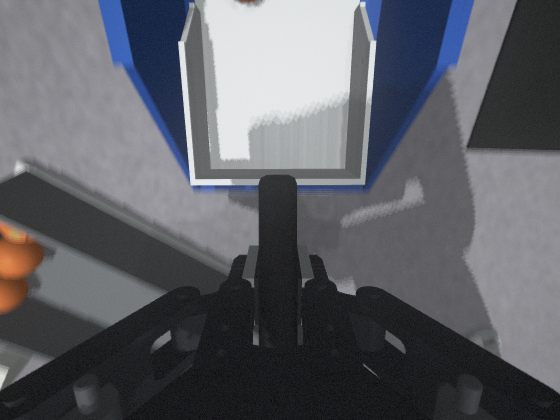

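View pics/q2.png

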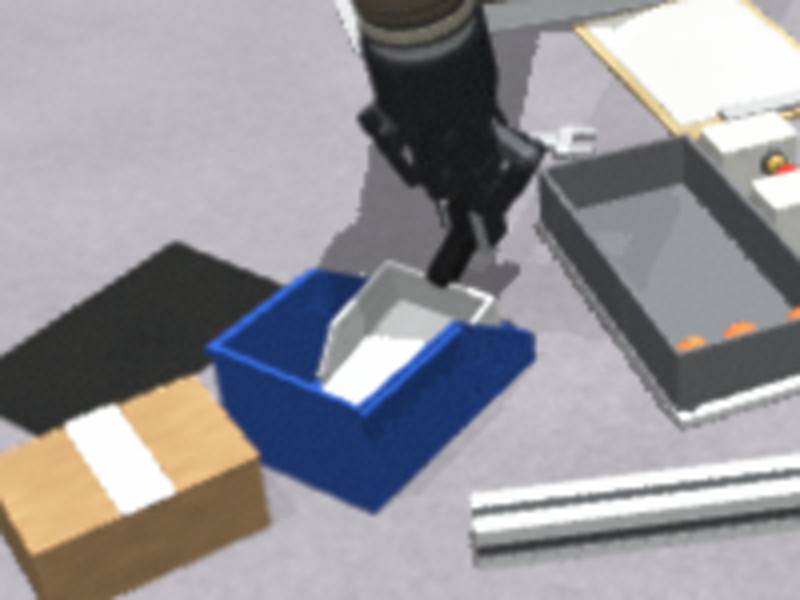

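Call:
servo_tool --increments "0 0.04 0 0.5 0.03 0.7 0.5; 0 0.085 0 1.07 0.03 1.2 0.5; 0 0.12 0 1.6 0.03 1.55 0.5; 0 0.155 0 2.15 0.03 1.87 0.5; 0 0.19 0 2.55 0.03 2.2 0.5; 0 0.215 0 3 0.03 2.5 0.5; 0 0.215 0 3.1 0.03 2.5 0.5"

```text
time: 13.32
eef_pos: [0.5754, -0.18, 0.0499]
tcp_rot: [0.908, -0.419, -0.002, -0.001]
contact_force: [-1.3, 0.7, 1.5]
opening: 0.189
```

```bash
python3 - <<'E'
from h import *
print(nose_now())
for p,z,l in [(.057,.016,-.1),(.055,.03,-.2),(.054,.045,-.3),(.04,.12,-.3)]:
  a,q=binpose(p,z,l,.004); print(p,inc(a,q))
i,d,info=shot('wrist','r1')
E
```

```text
{'p': np.float64(0.056662524443433435), 'y': np.float64(0.004216670835948139), 'z': np.float64(0.004232654096941624), 'lean': np.float64(0.005230208231414114), 'h': np.float64(-0.8648181851366187), 'f': array([-1.29096521,  0.71033452,  1.4910112 ]), 't': 13.3167, 'q': array([-0.4721829 ,  0.36329783,  1.87177745,  0.00266995,  0.91130622,
        1.96179095])}
0.057 [-0.     0.105  0.001 -0.372  0.012  0.245]
0.055 [-0.     0.205  0.001 -0.818  0.012  0.229]
0.054 [-0.000e+00  3.050e-01  1.000e-03 -1.025e+00  1.100e-02  1.300e-01]
0.04 [-0.000e+00  3.050e-01  1.000e-03 -2.464e+00  1.000e-02 -7.363e+00]
```

View pics/r1.png

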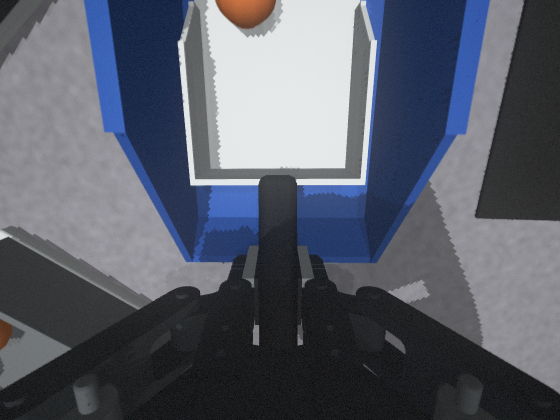

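Ball (250,5) sits inside the bowl's mouth. Tilt back.

Call:
servo_tool --increments "0 0.05 0 -0.2 0 0.12 0.5; 0 0.105 0 -0.37 0 0.24 0.5; 0 0.155 0 -0.6 0 0.23 0.5; 0 0.205 0 -0.82 0 0.22 0.5; 0 0.255 0 -0.92 0 0.18 0.5; 0 0.305 0 -1.02 0 0.13 0.5; 0 0.305 0 -1.02 0 0.13 0.5; 0 0.305 0 -1.02 0 0.13 0.5"

```text
time: 14.03
eef_pos: [0.5679, -0.1723, 0.0466]
tcp_rot: [0.898, -0.414, 0.134, 0.063]
contact_force: [0.2, 0.1, -1.2]
opening: 0.187
```

```bash
python3 - <<'E'
from h import *
print(nose_now())
i,d,info=shot('wrist','s1')
E
```

```text
{'p': np.float64(0.05344885490302701), 'y': np.float64(0.0034628993509386446), 'z': np.float64(0.04260697743052866), 'lean': np.float64(-0.2978004313627579), 'h': np.float64(-0.8648180608460115), 'f': array([ 0.23056813,  0.07106076, -1.20739488]), 't': 14.0333, 'q': array([-0.41370915,  0.26038109,  2.03966045, -0.23548546,  0.58532532,
        2.20194193])}
```

View pics/s1.png

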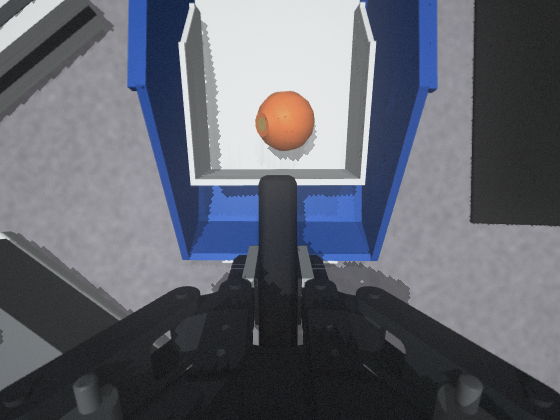

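Captured. Lift, then transit to the tray as before.

Call:
servo_tool --increments "0 0 0 0.5 0 -2 0.5; 0 0 0 1 0 -4 0.5; 0 0 0 1.6 0 -6.5 0.5; 0 0 0 2.1 0 -9 0.5; 0 0 0 2.1 0 -9 0.5; 0 0 0 2.1 0 -9 0.5; 0 0 0 2.1 0 -9 0.5"

```text
time: 14.67
eef_pos: [0.5636, -0.1677, 0.1377]
tcp_rot: [0.898, -0.415, 0.135, 0.063]
contact_force: [-0.5, 1.1, -3.4]
opening: 0.187
```

```bash
python3 - <<'E'
from h import *
i,d,info=shot('wrist','t1')
a,q=traypose(.02,-.05,.14,-.22); print(inc(a,q)); 
a,q=traypose(.04,-.05,.14,-.22); print(inc(a,q)); print(nose_now())
E
```

```text
[  0.246  -0.07   -0.925 -14.981  -0.666  -6.487]
[  0.246  -0.07   -0.925 -13.879  -2.3    -6.153]
{'p': np.float64(0.046658461730829597), 'y': np.float64(0.002820244403118278), 'z': np.float64(0.13249791192634489), 'lean': np.float64(-0.29662261626601943), 'h': np.float64(-0.8651136098089786), 'f': array([ 0.17340586, -0.19152196, -1.50717073]), 't': 14.7167, 'q': array([-0.40883427,  0.10406882,  2.02180481, -0.19105583,  0.75793578,
        2.14932055])}
```

View pics/t1.png

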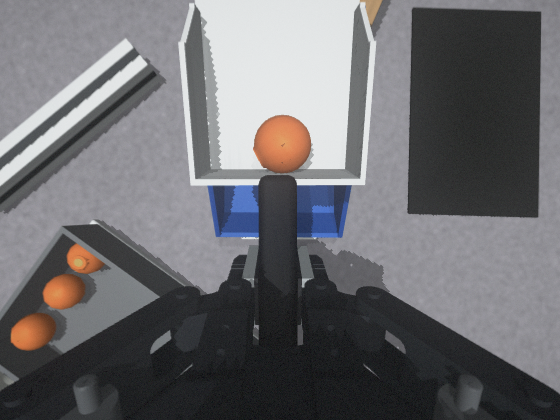

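Call:
servo_tool --increments "0.013 -0.004 -0.05 -0.7 -0.1 -0.3 0.5; 0.038 -0.011 -0.14 -2 -0.3 -0.9 0.5; 0.065 -0.019 -0.245 -3.7 -0.6 -1.6 0.5; 0.093 -0.027 -0.35 -5.3 -0.9 -2.3 0.5; 0.12 -0.035 -0.455 -6.9 -1.1 -3 0.5; 0.148 -0.043 -0.56 -8.4 -1.4 -3.7 0.5; 0.176 -0.051 -0.66 -9.9 -1.6 -4.4 0.5; 0.204 -0.06 -0.765 -11.5 -1.9 -5.1 0.5; 0.23 -0.067 -0.86 -12.9 -2.1 -5.7 0.5; 0.247 -0.072 -0.925 -13.9 -2.3 -6.15 0.5"

```text
time: 15.55
eef_pos: [0.4817, -0.0368, 0.1539]
tcp_rot: [0.993, 0.048, 0.108, -0.006]
contact_force: [0.3, -0.1, -1.7]
opening: 0.185
```

```bash
python3 - <<'E'
from h import *
print(tray_now())
for k in [(.045,-.05,.07,0),(.045,-.05,.045,.3),(.04,-.05,.04,.65)]:
  a,q=traypose(*k); print(a,inc(a,q))
E
```

```text
{'x': np.float64(0.03879811645099835), 'y': np.float64(-0.04811332618141109), 'z': np.float64(0.13857274348695275), 'lean': np.float64(-0.21678811426473601), 'dh': np.float64(0.0052334921214775565), 'f': array([ 0.31466987, -0.116292  , -1.68189717]), 't': 15.55, 'q': array([-0.33213931, -0.15906635,  2.23282084,  0.11878726,  0.87429109,
        1.0746268 ])}
[ 0.49451047 -0.03670253  0.115     ] [-2.000e-03 -2.170e-01  5.000e-03  4.090e-01  1.220e-01  4.074e+00]
[ 0.51366917 -0.0349504   0.12729433] [-1.000e-03 -5.170e-01  6.000e-03  2.552e+00  1.300e-01  3.287e+00]
[ 0.5436596  -0.03220766  0.15631356] [-0.000e+00 -8.670e-01  6.000e-03  6.117e+00  1.420e-01  1.101e+00]
```

Call:
servo_tool --increments "0 -0.05 0 0.1 0.1 1.2 0.5; 0 -0.12 0 0.25 0.1 2.6 0.5; 0 -0.218 0 0.4 0.12 4.1 0.5; 0 -0.32 0 1.1 0.12 3.85 0.5; 0 -0.42 0 1.8 0.12 3.6 0.5; 0 -0.518 0 2.5 0.13 3.3 0.5; 0 -0.6 0 3.3 0.13 2.8 0.5; 0 -0.69 0 4.2 0.14 2.3 0.5; 0 -0.78 0 5.1 0.14 1.7 0.5; 0 -0.868 0 6.1 0.15 1.1 0.5"

```text
time: 16.38
eef_pos: [0.5455, -0.0336, 0.1571]
tcp_rot: [0.946, 0.044, -0.32, 0.015]
contact_force: [0.5, -0.8, -2.1]
opening: 0.186
```

Call:
servo_tool --increments "0 0 0 0 0 0 0.5; 0 0 0 0 0 0 0.5; 0 0 0 -1.2 -0.1 -1.1 0.5; 0 0 0 -2.5 -0.2 -2.3 0.5; 0 0 0 -3.7 -0.2 -3.4 0.5; 0 0.11 0 -5.7 -0.2 -3.4 0.5; 0 0.23 0 -7.8 -0.2 -3.4 0.5; 0 0.346 0 -9.8 -0.2 -3.3 0.5; 0 0.346 0 -9.8 -0.2 -3.3 0.5; 0 0.346 0 -9.8 -0.2 -3.3 0.5"

```text
time: 17.22
eef_pos: [0.4856, -0.037, 0.2474]
tcp_rot: [0.988, 0.045, -0.147, 0.008]
contact_force: [0.6, 0.2, -1.5]
opening: 0.186
```

```bash
python3 - <<'E'
from h import *
print(tray_now())
i,d,info=shot('scene'); cv2.imwrite('pics/u2.png',cv2.resize(i[130:280,180:380,::-1],None,fx=4,fy=4,interpolation=cv2.INTER_CUBIC))
i,d,info=shot('top'); cv2.imwrite('pics/u3.png',cv2.resize(i[130:260,210:410,::-1],None,fx=4,fy=4,interpolation=cv2.INTER_CUBIC)); np.savez('/tmp/n2.npz',i=i,d=d)
E
```

```text
{'x': np.float64(0.017208599879028126), 'y': np.float64(-0.049670264377973394), 'z': np.float64(0.1656884982631452), 'lean': np.float64(0.2952102515185142), 'dh': np.float64(-0.0006580964460635164), 'f': array([ 0.55036822,  0.15693952, -1.52445366]), 't': 17.2167, 'q': array([-0.23751729,  0.02816855,  1.88304527, -0.09644365,  1.51018006,
        1.26177738])}
```

View pics/u2.png

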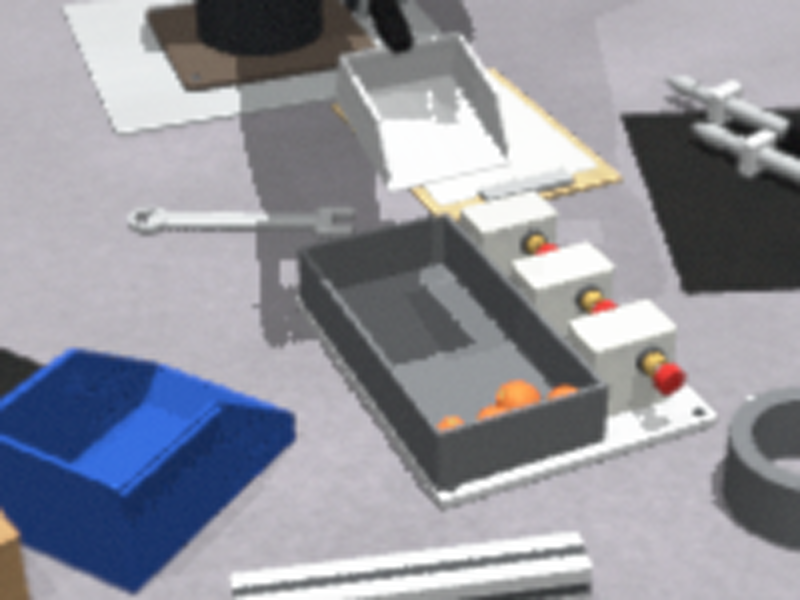

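View pics/u3.png

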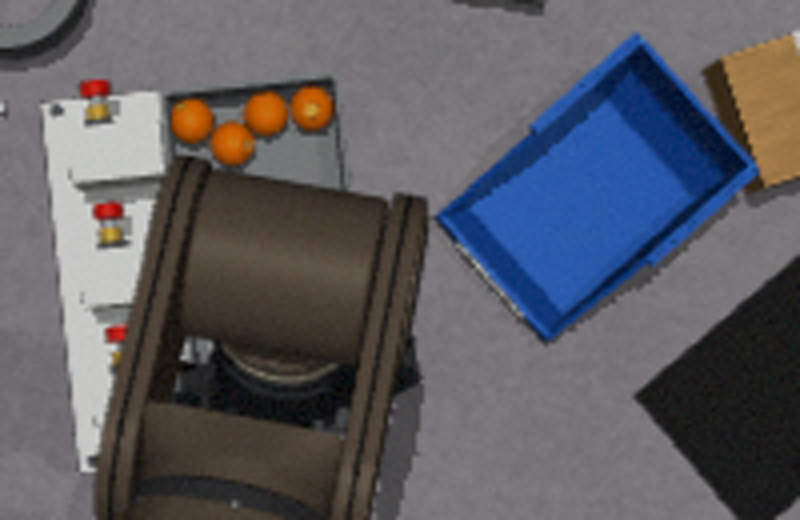

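```bash
python3 - <<'E'
from h import *
h=-.995
a,q=nosepose([.528,-.435,.13],h,0); print(a,inc(a,q))
a,q=nosepose([.48,-.2,.17],-.5,0); print(a,inc(a,q))
E
```

```text
[ 0.45474236 -0.32398956  0.175     ] [ 0.163  0.269  1.078 -3.507 28.27   8.449]
[ 0.36280209 -0.13711399  0.215     ] [  0.09    0.29    0.587 -11.802   8.822   6.802]
```

Call:
servo_tool --increments "0.01 0.02 0.07 -0.2 1.7 0.5 0.5; 0.03 0.05 0.18 -0.6 4.6 1.4 0.5; 0.05 0.08 0.29 -1 7.6 2.3 0.5; 0.06 0.1 0.4 -1.3 10.5 3.1 0.5; 0.08 0.13 0.51 -1.7 13.5 4 0.5; 0.1 0.16 0.62 -2.1 16.5 4.9 0.5; 0.11 0.18 0.73 -2.4 19.4 5.8 0.5; 0.13 0.21 0.84 -2.8 22.3 6.7 0.5; 0.145 0.24 0.96 -3.2 25.3 7.6 0.5; 0.163 0.269 1.078 -3.5 28.3 8.45 0.5"

```text
time: 18.15
eef_pos: [0.4548, -0.3258, 0.172]
tcp_rot: [0.878, -0.48, -0.001, -0.0]
contact_force: [0.9, -0.5, -2.4]
opening: 0.193
```

```bash
python3 - <<'E'
from h import *
h=-.995
for z in (.03,.005):
  a,q=nosepose([.528,-.435,z],h,0); print(a,inc(a,q))
i,d,info=shot('wrist','v1')
E
```

```text
[ 0.45474236 -0.32398956  0.075     ] [ 1.000e-03  3.000e-03 -5.000e-03 -1.290e-01 -9.800e-02  9.705e+00]
[ 0.45474236 -0.32398956  0.05      ] [ 1.0000e-03  3.0000e-03 -5.0000e-03 -1.2200e-01 -1.0000e-01  1.2205e+01]
```

View pics/v1.png

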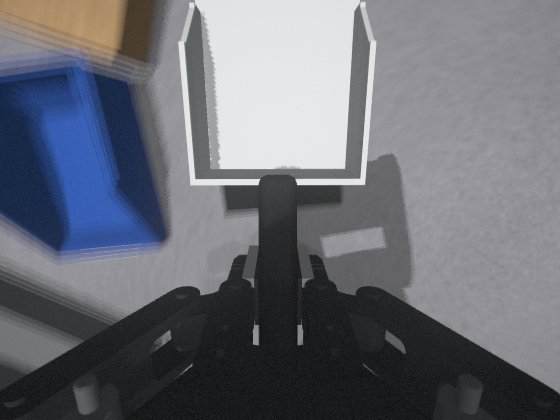

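Call:
servo_tool --increments "0 0 0 -0.1 -0.1 3 0.5; 0 0 0 -0.1 -0.1 6 0.5; 0 0 0 -0.1 -0.1 9 0.5; 0 0 0 -0.1 -0.1 11 0.5; 0 0 0 -0.1 -0.1 12 0.5; 0 0 0 -0.1 -0.1 12.3 0.5; 0 0 0 -0.1 -0.1 12.3 0.5; 0 0 0 -0.1 -0.1 12.3 0.5"

```text
time: 18.87
eef_pos: [0.4559, -0.3232, 0.0511]
tcp_rot: [0.879, -0.477, -0.0, 0.0]
contact_force: [-0.1, -0.0, -0.6]
opening: 0.187
```

Call:
servo_tool --increments "0 0 0 0 0 0.15 0.5; 0 0 0 0 0 0.25 0.5; 0 0 0 0 0 0.25 0.5; 0 0 0 0 0 0.25 0.5"

```text
time: 19.2
eef_pos: [0.4556, -0.3231, 0.049]
tcp_rot: [0.879, -0.477, 0.0, 0.0]
contact_force: [0.7, -0.6, -0.8]
opening: 0.189
```

Nearly down (initial grasp was at 0.0483). Open gently, then rise.

Call:
servo_tool --increments "0 0 0 0 0 0.06 0.5; 0 0 0 0 0 0.06 2.2; 0 0 0 0 0 0.06 3; 0 0 0 0 0 0.06 4; 0 0 0 0 0 0.06 4.5; 0 0 0 0 0 0.06 4.5; 0 0 0 0 0 -3 4.5; 0 0 0 0 0 -7 4.5; 0 0 0 0 0 -11 5; 0 0 0 0 0 -15 5"

```text
time: 20.03
eef_pos: [0.455, -0.3224, 0.1998]
tcp_rot: [0.879, -0.477, -0.001, 0.0]
contact_force: [0.4, -0.6, -0.1]
opening: 0.585
```

```bash
python3 - <<'E'
from h import *
i,d,info=shot('wrist','w1')
i,d,info=shot('scene','w2')
print(ctrl.get_state()['opening'],ctrl.get_state()['eef_pos'])
E
```

```text
0.5864712854230242 [ 0.45872348 -0.32607419  0.20769514]
```

View pics/w1.png

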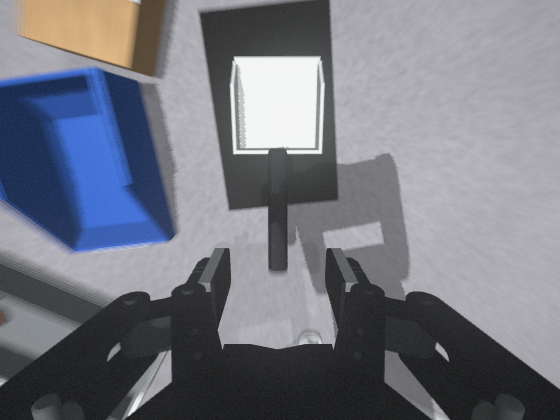

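View pics/w2.png

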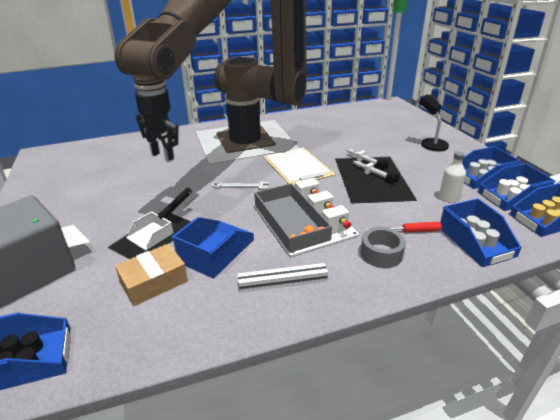

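```bash
python3 - <<'E'
from h import *
print(inc([.39,.34,.25],down(np.radians(22.6))))
E
```

```text
[ 9.0000e-03 -1.5000e-02 -1.3890e+00 -5.9515e+01 -3.0557e+01 -5.0900e+00]
```

```bash
python3 - <<'E'
from h import *
print(inc([.52,0,.25],down(np.radians(-20))))
E
```

```text
[ 3.0000e-03 -1.6000e-02 -6.4500e-01 -2.3928e+01 -2.2922e+01 -4.5500e+00]
```

Call:
servo_tool --increments "0 -0.004 -0.08 -3 -2.9 -1 5; 0 -0.008 -0.16 -5.9 -5.7 -2 5; 0 -0.012 -0.24 -8.9 -8.5 -3 5; 0 -0.016 -0.32 -11.9 -11.4 -4 5; 0 -0.016 -0.4 -14.9 -14.3 -4.5 5; 0 -0.016 -0.48 -17.9 -17.2 -4.5 5; 0 -0.016 -0.56 -20.9 -20 -4.5 5; 0 -0.016 -0.64 -23.9 -22.9 -4.5 5"

```text
time: 20.8
eef_pos: [0.5165, 0.0017, 0.2434]
tcp_rot: [0.985, -0.174, -0.007, -0.004]
contact_force: [1.2, -0.2, -0.0]
opening: 0.587
```

```bash
python3 - <<'E'
from h import *
print(inc([.40,.33,.25],down(np.radians(22.6))),ctrl.get_state()['eef_pos'])
E
```

```text
[-1.0000e-02  1.3000e-02 -7.4500e-01 -2.2224e+01 -2.6827e+01 -1.9800e-01] [0.51649158 0.00174659 0.24340103]
```

Call:
servo_tool --increments "0 0 -0.08 -2.5 -3 0 5; 0 0 -0.16 -5 -6 0 5; 0 0 -0.24 -7.5 -9 0 5; -0.005 0.005 -0.33 -10 -12 0 5; -0.005 0.005 -0.42 -12.5 -15 0 5; -0.008 0.01 -0.51 -15 -18 0 5; -0.008 0.01 -0.6 -17.5 -21 0 5; -0.01 0.013 -0.68 -20 -24 -0.1 5; -0.01 0.013 -0.745 -22.2 -26.8 -0.2 5; -0.01 0.013 -0.745 -22.2 -26.8 -0.2 5"

```text
time: 21.63
eef_pos: [0.3991, 0.3326, 0.2502]
tcp_rot: [0.98, 0.198, -0.0, -0.001]
contact_force: [-0.8, -0.6, 0.1]
opening: 0.588
```

Call:
servo_tool --increments "0 0 0 0 0 0 5; 0 0 0 0 0 0 5; 0 0 0 0 0 0 5"

```text
time: 21.88
eef_pos: [0.4018, 0.3271, 0.2497]
tcp_rot: [0.981, 0.193, -0.0, 0.0]
contact_force: [0.3, -0.2, 1.5]
opening: 0.584
```

```bash
python3 - <<'E'
from h import *
i,d,info=shot('wrist','x1'); np.savez('/tmp/x1.npz',i=i,d=d,**info)
s=ctrl.get_state(); print(s['eef_pos'],s['qpos'],s['tcp_rot'])
i,d,info=shot('top'); cv2.imwrite('pics/x2.png',cv2.resize(i[180:340,90:290,::-1],None,fx=4,fy=4,interpolation=cv2.INTER_CUBIC))
E
```

```text
[0.4019786  0.32698922 0.24984313] [ 4.86871139e-01 -6.65160352e-02  1.95272314e+00  1.00769629e-04
  1.25609804e+00  1.66917370e+00] [ 9.81196270e-01  1.93012306e-01 -3.54917918e-04  5.68954914e-05]
```

View pics/x1.png

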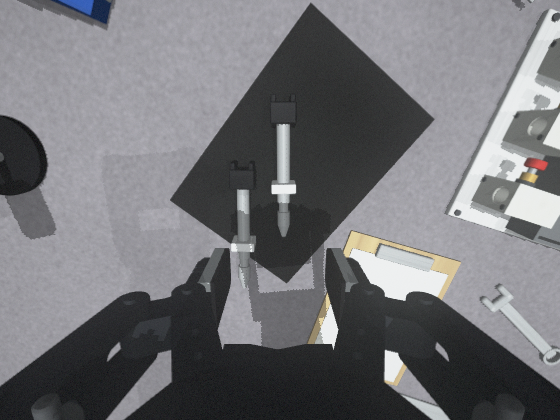

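View pics/x2.png

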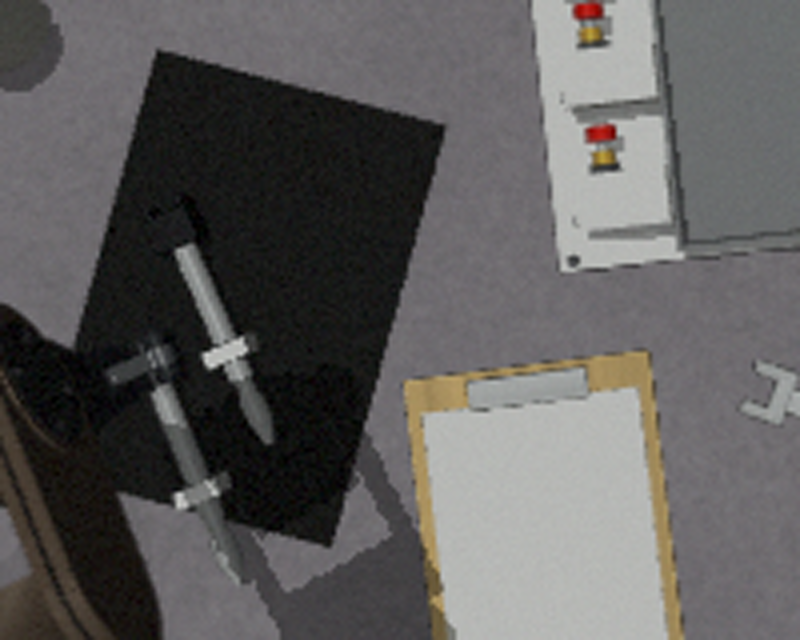

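```bash
python3 - <<'E'
from h import *
f=np.load('/tmp/x1.npz'); info={k:f[k] for k in ('camera_matrix','D','world_to_cam')}; dep=f['d'];img=f['i'];g=img.min(2)
for nm,c0,r0,r1 in (('A',284,126,180),('B',243,191,234)):
    pts=[]
    for r in range(r0,r1,2):
        k=np.where(g[r,c0-14:c0+15]>95)[0]+c0-14
        if len(k)>3: pts.append(((k.min()+k.max())/2,r,len(k)))
    pts=np.array(pts); L=onplane(info,pts[:,:2],.018)
    u,s,v=np.linalg.svd(L[:,:2]-L[:,:2].mean(0)); v=v[0]*np.sign(v[0][0])
    print(nm,pts[:3],pts[-2:],'heading(headside)',np.degrees(np.arctan2(v[1],v[0])),'resid',s[1]/np.sqrt(len(L)))
    c=L[:,:2].mean(0); d=v
    # mean sits; ends of bare part:
    print('line pt',c,'depth pts',bydepth(info,pts[:,:2].astype(int),dep)[::6].round(4))
ends=dict(A=[(283.5,123),(284,183),(284,236)],B=[(243,188),(243,237),(243,284)])
for n,e in ends.items():
    P=onplane(info,e,.018); print(n,P,np.linalg.norm(P[0]-P[1]),np.linalg.norm(P[0]-P[2]))
E
python3 -c "
import cv2;i=cv2.imread('pics/x1.png');cv2.imwrite('pics/x3.png',cv2.resize(i[85:295,210:330],None,fx=2.8,fy=2.8,interpolation=cv2.INTER_CUBIC))"
```

```text
A [[283. 126.  13.]
 [283. 128.  13.]
 [283. 130.  13.]] [[283. 176.  13.]
 [283. 178.  13.]] heading(headside) 22.590960264778438 resid 5.544374963317244e-08
line pt [0.43976912 0.33532672] depth pts [[0.4681 0.3473 0.0256]
 [0.4556 0.3421 0.0272]
 [0.4428 0.3368 0.0266]
 [0.4297 0.3313 0.0255]
 [0.4162 0.3257 0.0251]]
B [[242.5 191.   12. ]
 [242.5 193.   12. ]
 [242.5 195.   12. ]] [[243. 231.  11.]
 [243. 233.  11.]] heading(headside) 21.316294990773244 resid 0.00016159126850969754
line pt [0.34995187 0.35399195] depth pts [[0.3779 0.3644 0.0263]
 [0.3634 0.3591 0.0261]
 [0.3492 0.3524 0.026 ]
 [0.334  0.3468 0.0256]]
A [[0.47144786 0.3478674  0.018     ]
 [0.40520981 0.3195933  0.018     ]
 [0.33973892 0.29227728 0.018     ]] 0.07202016673340375 0.14295980431790314
B [[0.37980397 0.36478864 0.018     ]
 [0.31794831 0.34178068 0.018     ]
 [0.25246708 0.31743304 0.018     ]] 0.06599613190305105 0.135857410089243
```

View pics/x3.png

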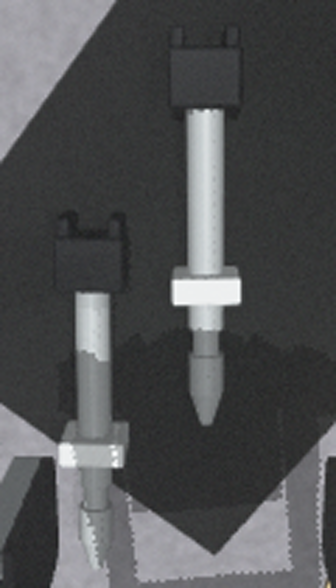

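```bash
python3 - <<'E'
from h import *
print(inc([.438,.3343,.019],down(np.radians(22.7))))
E
```

```text
[-0.0000e+00  1.0000e-03 -8.0000e-03  3.6140e+00  6.8200e-01  2.3093e+01]
```

Call:
servo_tool --increments "0 0 -0.008 1.2 0.3 3.5 5; 0 0 -0.008 2.5 0.6 7.5 5; 0 0 -0.008 3.6 0.68 11.5 5; 0 0 -0.008 3.6 0.68 15.5 5; 0 0 -0.008 3.6 0.68 19 5; 0 0 -0.008 3.6 0.68 21.5 5; 0 0 -0.008 3.6 0.68 22.7 5; 0 0 -0.008 3.6 0.68 23.1 5; 0 0 -0.008 3.6 0.68 23.1 5; 0 0 -0.008 3.6 0.68 23.1 5"

```text
time: 22.82
eef_pos: [0.4389, 0.3359, 0.021]
tcp_rot: [0.98, 0.198, 0.001, -0.001]
contact_force: [-0.1, 0.0, 0.7]
opening: 0.589
```

Call:
servo_tool --increments "0 0 0 0 0 0 0.5; 0 0 0 0 0 0 0.5; 0 0 0 0 0 0 0.5; 0 0 0 0 0 0 0.5; 0 0 0 0 0 0 0.5; 0 0 0 0 0 0 0.5; 0 0 0 0 0 0 0.5" --grip_force 80

```text
time: 23.4
eef_pos: [0.4385, 0.3362, 0.0212]
tcp_rot: [0.98, 0.198, 0.001, -0.0]
contact_force: [-1.6, -1.1, 6.6]
opening: 0.153
```

```bash
python3 - <<'E'
from h import *
s=ctrl.get_state(); print(s['eef_pos'],s['qpos'],s['opening'],s['contact_force'])
i,d,info=shot('wrist','y1')
E
```

```text
[0.43846503 0.33616351 0.0211803 ] [4.70378505e-01 3.15423965e-01 2.00451811e+00 1.88057661e-04
 8.19185057e-01 1.64219212e+00] 0.15346224709692782 [-1.63485655 -1.1057723   6.56313517]
```

View pics/y1.png

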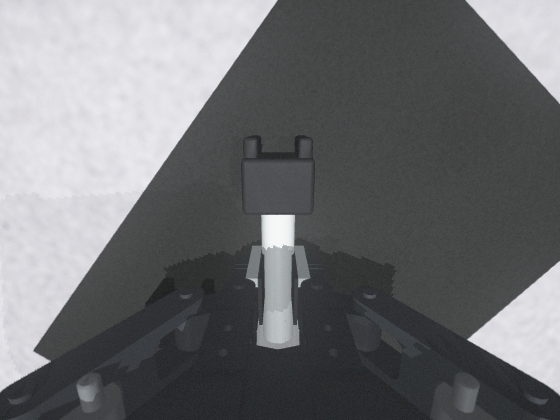

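```bash
python3 - <<'E'
from h import *
info=ctrl.camera_info('wrist')
print(w2t(onplane(info,[(242,213),(314,213),(247,160),(314,160)],.033)).round(4), w2t(onplane(info,[(262,225),(295,225)],.018)).round(4))
E
```

```text
[[ 0.0359 -0.015  -0.0117]
 [ 0.0359  0.0151 -0.0117]
 [ 0.0579 -0.0123 -0.0116]
 [ 0.0579  0.0143 -0.0116]] [[ 0.0253 -0.0075  0.0033]
 [ 0.0253  0.0082  0.0033]]
```

Call:
servo_tool --increments "0 0 0 0 0 -2 0.5; 0 0 0 0 0 -5 0.5; 0 0 0 0 0 -9 0.5; 0 0 0 0 0 -13 0.5; 0 0 0 0 0 -13 0.5; 0 0 0 0 0 -13 0.5; 0 0 0 0 0 -13 0.5"

```text
time: 24.03
eef_pos: [0.4367, 0.3353, 0.1486]
tcp_rot: [0.98, 0.198, -0.001, -0.0]
contact_force: [-1.1, 0.3, -2.1]
opening: 0.158
```

```bash
python3 - <<'E'
from h import *
i,d,info=shot('wrist','z1')
s=ctrl.get_state(); print(s['eef_pos'],s['opening'],s['contact_force'],s['wrist_torque'])
E
```

```text
[0.43604947 0.33491924 0.14737528] 0.15357787722305385 [ 0.48267193 -0.32736109 -2.38787017] [ 0.01051032 -0.01809823 -0.06424829]
```

View pics/z1.png

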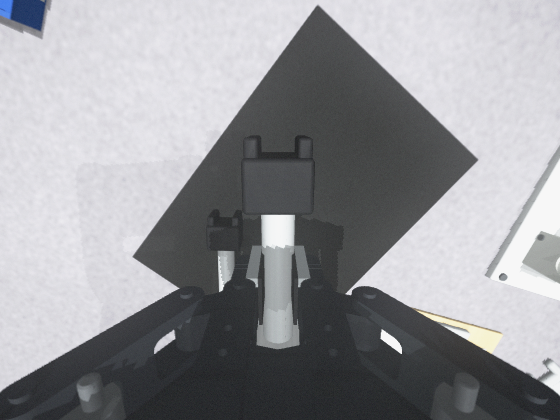

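```bash
cat >> h.py <<'E'
RO=np.array([.0009,.0002,.0033])
def rodpose(hx,y,z=.05,dh=0,x0=0.):
    "rod origin at carrier (hx,y) with nose to -y"
    o=CO+hx*CX+y*CYv; q=down(CY+np.pi/2+dh); return np.r_[o,z]-q.apply(RO),q
def rod_now():
    s=ctrl.get_state(); q=R.from_quat(s['tcp_rot']); n=np.array(s['eef_pos'])+q.apply(RO); d=n[:2]-CO; x=q.apply([1,0,0])
    return dict(x=(d@CX).round(4),y=(d@CYv).round(4),z=n[2].round(4),dh=(np.arctan2(x[1],x[0])-CY-np.pi/2).round(4),pit=x[2].round(4),f=s['contact_force'].round(1),tq=s['wrist_torque'].round(2),t=s['time'],op=s['opening'])
E
python3 - <<'E'
from h import *
a,q=rodpose(0,.215,.12); print(a,inc(a,q)); print(rod_now())
E
```

```text
[0.55780197 0.23529202 0.1233    ] [-2.0000e-03  3.0000e-03 -1.2630e+00  7.3610e+00  1.3908e+01  2.3800e+00]
{'x': np.float64(-0.1115), 'y': np.float64(0.3245), 'z': np.float64(0.1441), 'dh': np.float64(-1.2633), 'pit': np.float64(-0.0036), 'f': array([ 0.5, -0.3, -2.4]), 'tq': array([ 0.01, -0.02, -0.06]), 't': 24.0833, 'op': 0.15357787722305385}
```

Call:
servo_tool --increments "0 0 -0.06 0.4 0.8 0 0.5; 0 0 -0.18 1.1 2.1 0 0.5; 0 0 -0.3 1.8 3.4 0 0.5; 0 0 -0.42 2.5 4.7 0 0.5; 0 0 -0.54 3.2 6 0 0.5; 0 0 -0.66 3.9 7.3 0 0.5; 0 0 -0.78 4.6 8.6 0.5 0.5; 0 0 -0.9 5.3 10 1 0.5; 0 0 -1.02 6 11.3 1.5 0.5; 0 0 -1.13 6.7 12.6 2 0.5"

```text
time: 24.92
eef_pos: [0.5467, 0.2444, 0.1257]
tcp_rot: [0.72, 0.694, -0.002, -0.002]
contact_force: [-1.1, 1.2, -2.0]
opening: 0.156
```

```bash
python3 - <<'E'
from h import *
a,q=rodpose(0,.215,.12); print(a,inc(a,q)); print(rod_now())
E
```

```text
[0.55780197 0.23529202 0.1233    ] [-6.000e-03  1.000e-03 -1.280e-01 -8.690e-01  1.141e+00  2.320e-01]
{'x': np.float64(-0.0101), 'y': np.float64(0.225), 'z': np.float64(0.1224), 'dh': np.float64(-0.1278), 'pit': np.float64(-0.0014), 'f': array([-1.1,  1.2, -2. ]), 'tq': array([ 0.  , -0.07,  0.04]), 't': 24.9167, 'op': 0.1561034401464059}
```

Call:
servo_tool --increments "0 0 -0.065 -0.4 0.6 0.1 0.5; 0 0 -0.13 -0.85 1.15 0.2 0.5; 0 0 -0.13 -0.85 1.15 0.2 0.5; 0 0 -0.13 -0.85 1.15 0.2 0.5; 0 0 -0.13 -0.85 1.15 0.2 0.5; 0 0 -0.13 -0.85 1.15 0.2 0.5"

```text
time: 25.42
eef_pos: [0.5583, 0.2367, 0.1263]
tcp_rot: [0.676, 0.737, -0.001, -0.001]
contact_force: [0.1, -0.7, -1.5]
opening: 0.154
```

```bash
python3 - <<'E'
from h import *
print(rod_now(),ctrl.get_state()['qpos'])
i,d,info=shot('wrist','A1'); np.savez('/tmp/A1.npz',i=i,d=d,**info)
i,d,info=shot('scene'); cv2.imwrite('pics/A2.png',cv2.resize(i[130:280,260:460,::-1],None,fx=4,fy=4,interpolation=cv2.INTER_CUBIC))
E
```

```text
{'x': np.float64(0.0006), 'y': np.float64(0.2163), 'z': np.float64(0.123), 'dh': np.float64(-0.0039), 'pit': np.float64(0.0001), 'f': array([ 0.1, -0.7, -1.5]), 'tq': array([ 0.03,  0.02, -0.02]), 't': 25.4167, 'op': 0.1535709423680198} [2.33630298e-01 2.61377166e-01 1.83828016e+00 4.46048862e-04
 1.04376729e+00 1.46107820e-01]
```

View pics/A1.png

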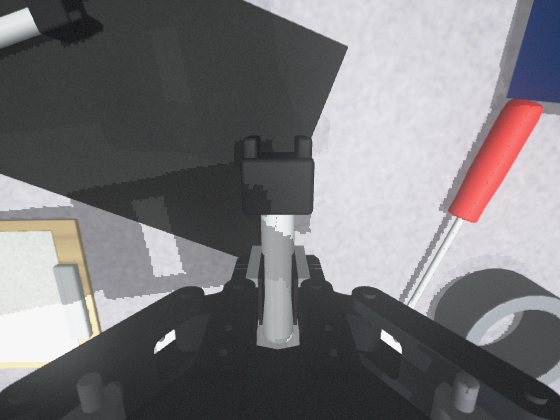

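View pics/A2.png

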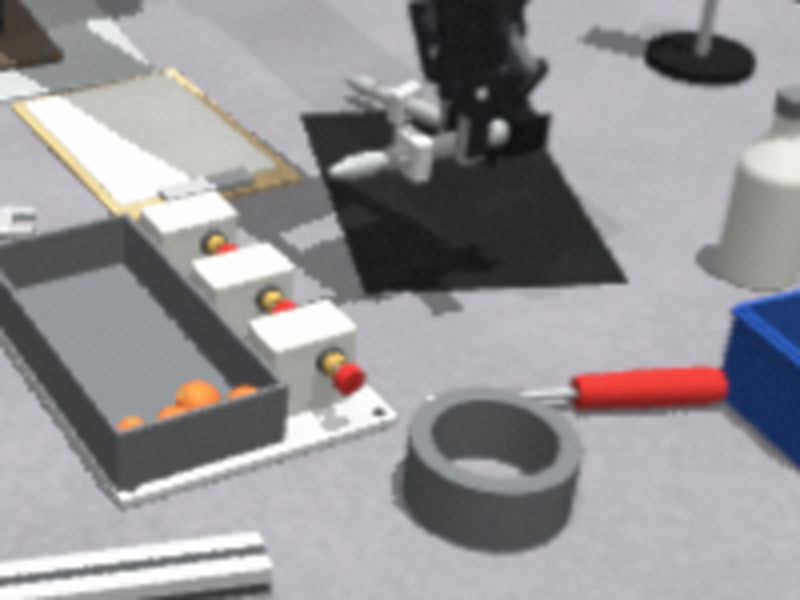

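```bash
python3 - <<'E'
from h import *
f=np.load('/tmp/x1.npz'); info={k:f[k] for k in ('camera_matrix','D','world_to_cam')}
i=f['i'][0:260,430:560,::-1]; 
cv2.imwrite('pics/A3.png',cv2.resize(i[60:250],None,fx=4,fy=3.1,interpolation=cv2.INTER_CUBIC))
m=[]
for hx in (-.08,0,.08):
    o=CO+hx*CX+.07*CYv; m+= [np.r_[o,.05]]
print(proj(info,m))
t=ctrl.camera_info('top')
pts=[]
for hx in (-.08,0,.08):
    for sx,y in ((-.018,.01),(.018,.01),(.018,.07),(-.018,.07)):
        o=CO+(hx+sx)*CX+y*CYv; pts.append(np.r_[o,.068])
p=proj(t,pts)
g=cv2.imread('pics/a_top.png'); g=cv2.resize(g[140:260,205:325],None,fx=5,fy=5,interpolation=cv2.INTER_CUBIC)
for k in range(3):
    q=((p[4*k:4*k+4]-[205,140]+.5)*5-.5).astype(int); cv2.polylines(g,[q.reshape(-1,1,2)],True,(0,255,0),1)
cv2.imwrite('pics/A4.png',g)
E
```

```text
[[500.74326351 196.36897317]
 [537.19830051 127.89611506]
 [578.66446573  49.77521512]]
```

View pics/A3.png

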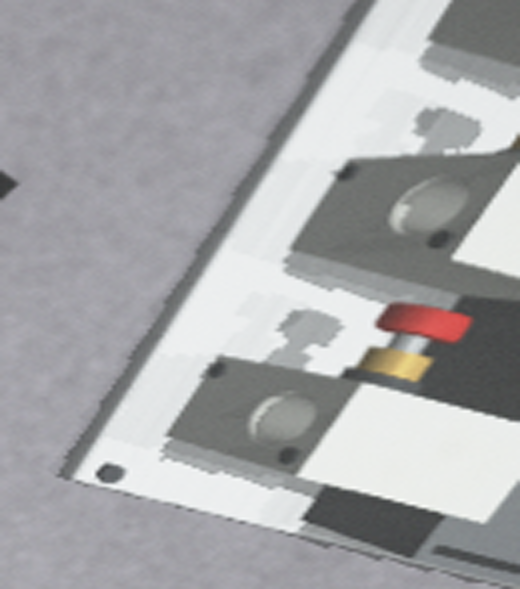

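View pics/A4.png

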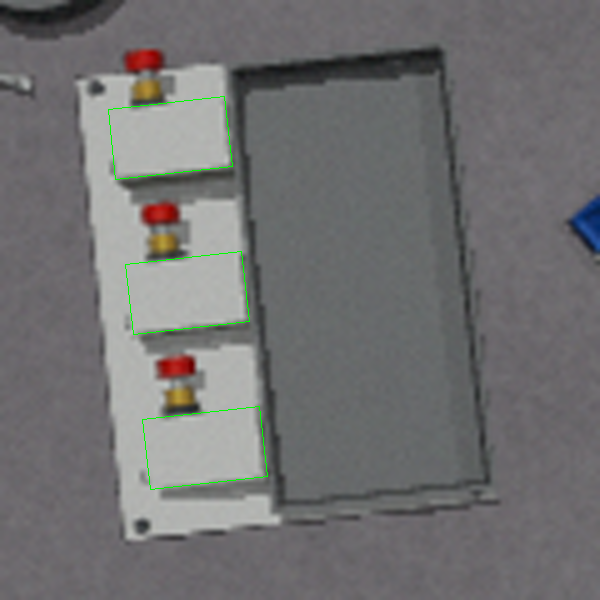

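```bash
python3 - <<'E'
from h import *
a,q=rodpose(.0007,.21,.05); print(inc(a,q)); a,q=rodpose(.0007,.185,.05); print(inc(a,q))
E
```

```text
[-1.000e-03 -0.000e+00 -3.000e-03 -6.430e-01 -2.300e-02  7.364e+00]
[-1.000e-03 -0.000e+00 -3.000e-03 -3.143e+00 -1.500e-02  7.364e+00]
```

Call:
servo_tool --increments "0 0 -0.003 0 0 2 0.5; 0 0 -0.003 -0.2 0 4.5 0.5; 0 0 -0.003 -0.6 0 6.5 0.5; 0 0 -0.003 -0.6 0 7.36 0.5; 0 0 -0.003 -1.2 0 7.36 0.5; 0 0 -0.003 -2.2 0 7.36 0.5; 0 0 -0.003 -3.1 0 7.36 0.5; 0 0 -0.003 -3.1 0 7.36 0.5; 0 0 -0.003 -3.1 0 7.36 0.5; 0 0 -0.003 -3.1 0 7.36 0.5"

```text
time: 26.35
eef_pos: [0.5626, 0.2055, 0.0547]
tcp_rot: [0.675, 0.738, 0.001, 0.0]
contact_force: [0.8, 0.5, -2.2]
opening: 0.159
```

```bash
python3 - <<'E'
from h import *
print(rod_now())
a,q=rodpose(.0007,.150,.05); print(inc(a,q))
i,d,info=shot('scene'); cv2.imwrite('pics/B1.png',cv2.resize(i[160:260,280:420,::-1],None,fx=5.5,fy=5.5,interpolation=cv2.INTER_CUBIC))
i,d,info=shot('top'); cv2.imwrite('pics/B2.png',cv2.resize(i[140:260,165:285,::-1],None,fx=5,fy=5,interpolation=cv2.INTER_CUBIC))
E
```

```text
{'x': np.float64(0.0021), 'y': np.float64(0.1849), 'z': np.float64(0.0514), 'dh': np.float64(-0.0011), 'pit': np.float64(0.0006), 'f': array([ 0.8,  0.5, -2.2]), 'tq': array([0.07, 0.  , 0.02]), 't': 26.35, 'op': 0.15894622544914272}
[ 2.000e-03 -1.000e-03 -1.000e-03 -3.486e+00 -1.370e-01  1.400e-01]
```

View pics/B1.png

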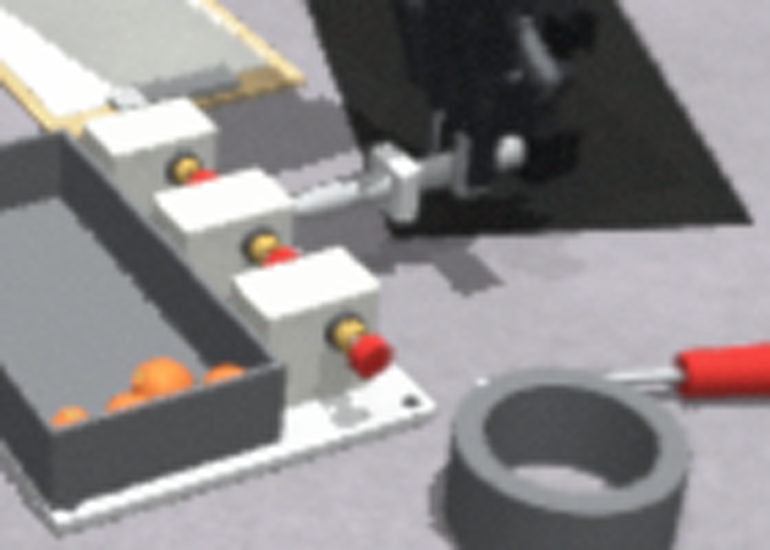

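View pics/B2.png

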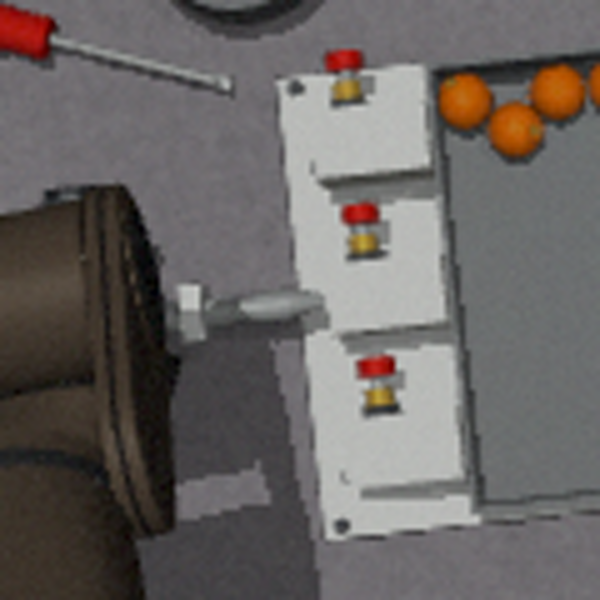

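Call:
servo_tool --increments "0 0 0 -0.4 -0.1 0.1 0.5; 0 0 0 -0.9 -0.1 0.1 0.5; 0 0 0 -1.4 -0.1 0.1 0.5; 0 0 0 -1.9 -0.1 0.1 0.5; 0 0 0 -2.4 -0.1 0.1 0.5; 0 0 0 -2.4 -0.1 0.1 0.5"

```text
time: 26.95
eef_pos: [0.5632, 0.1805, 0.0525]
tcp_rot: [0.675, 0.738, -0.0, -0.0]
contact_force: [-0.4, 0.1, -1.2]
opening: 0.153
```

```bash
python3 - <<'E'
from h import *
print(rod_now())
E
```

```text
{'x': np.float64(0.0004), 'y': np.float64(0.16), 'z': np.float64(0.0492), 'dh': np.float64(-0.0014), 'pit': np.float64(-0.0), 'f': array([-0.4,  0.1, -1.2]), 'tq': array([ 0.  , -0.02,  0.08]), 't': 26.95, 'op': 0.1530042139281674}
```

Call:
servo_tool --increments "0 0 0 -0.4 0 0 0.5; 0 0 0 -0.8 0 0 0.5; 0 0 0 -1.2 0 0 0.5; 0 0 0 -1.6 0 0 0.5; 0 0 0 -2 0 0 0.5; 0 0 0 -2 0 0 0.5"

```text
time: 27.45
eef_pos: [0.5647, 0.1631, 0.0527]
tcp_rot: [0.675, 0.738, 0.001, -0.001]
contact_force: [-0.9, 3.5, -2.2]
opening: 0.155
```

```bash
python3 - <<'E'
from h import *
print(rod_now())
E
```

```text
{'x': np.float64(0.0003), 'y': np.float64(0.1425), 'z': np.float64(0.0494), 'dh': np.float64(-0.0013), 'pit': np.float64(0.0033), 'f': array([-0.9,  3.5, -2.2]), 'tq': array([ 0.72,  0.08, -0.13]), 't': 27.45, 'op': 0.15482501819551783}
```

Call:
servo_tool --increments "0 0 0 -0.4 0 0 0.5; 0 0 0 -0.8 0 0 0.5; 0 0 0 -1.2 0 0 0.5; 0 0 0 -1.6 0 0 0.5; 0 0 0 -2 0 0 0.5; 0 0 0 -2.3 0 0 0.5; 0 0 0 -2.3 0 0 0.5"

```text
time: 28.03
eef_pos: [0.5667, 0.1415, 0.0526]
tcp_rot: [0.675, 0.738, 0.002, -0.002]
contact_force: [-1.2, 12.1, -3.2]
opening: 0.155
```

```bash
python3 - <<'E'
from h import *
print(rod_now())
E
```

```text
{'x': np.float64(0.0003), 'y': np.float64(0.1208), 'z': np.float64(0.0493), 'dh': np.float64(-0.0027), 'pit': np.float64(0.0067), 'f': array([-1.2, 12.1, -3.2]), 'tq': array([ 1.84,  0.08, -0.03]), 't': 28.0333, 'op': 0.15494788809481883}
```

Call:
servo_tool --increments "0 0 0 -0.2 0 0 0.5; 0 0 0 -0.4 0 0 0.5; 0 0 0 -0.5 0 0 0.5; 0 0 0 -0.5 0 0 0.5"

```text
time: 28.37
eef_pos: [0.5667, 0.1413, 0.0526]
tcp_rot: [0.676, 0.737, 0.006, -0.005]
contact_force: [-0.3, 27.5, -3.4]
opening: 0.156
```

```bash
python3 - <<'E'
from h import *
print(rod_now())
E
```

```text
{'x': np.float64(0.0003), 'y': np.float64(0.1206), 'z': np.float64(0.0493), 'dh': np.float64(-0.005), 'pit': np.float64(0.0153), 'f': array([-0.3, 27.5, -3.4]), 'tq': array([ 4.23,  0.08, -0.02]), 't': 28.3667, 'op': 0.15609598910277303}
```

Call:
servo_tool --increments "0 0 0 0.5 0 0 0.5; 0 0 0 0.6 0 0 0.5; 0 0 0 0.6 0 0 0.5"

```text
time: 28.62
eef_pos: [0.5666, 0.1415, 0.0525]
tcp_rot: [0.675, 0.738, 0.001, -0.001]
contact_force: [-0.6, 8.6, -1.6]
opening: 0.154
```

```bash
python3 - <<'E'
from h import *
print(rod_now())
i,d,info=shot('scene'); cv2.imwrite('pics/C1.png',cv2.resize(i[160:260,280:420,::-1],None,fx=5.5,fy=5.5,interpolation=cv2.INTER_CUBIC))
i,d,info=shot('top'); cv2.imwrite('pics/C2.png',cv2.resize(i[140:260,165:285,::-1],None,fx=5,fy=5,interpolation=cv2.INTER_CUBIC))
E
```

```text
{'x': np.float64(0.0002), 'y': np.float64(0.1208), 'z': np.float64(0.0492), 'dh': np.float64(-0.0011), 'pit': np.float64(0.0035), 'f': array([-0.6,  8.6, -1.6]), 'tq': array([ 1.41,  0.08, -0.12]), 't': 28.6167, 'op': 0.15365343188422162}
```

View pics/C1.png

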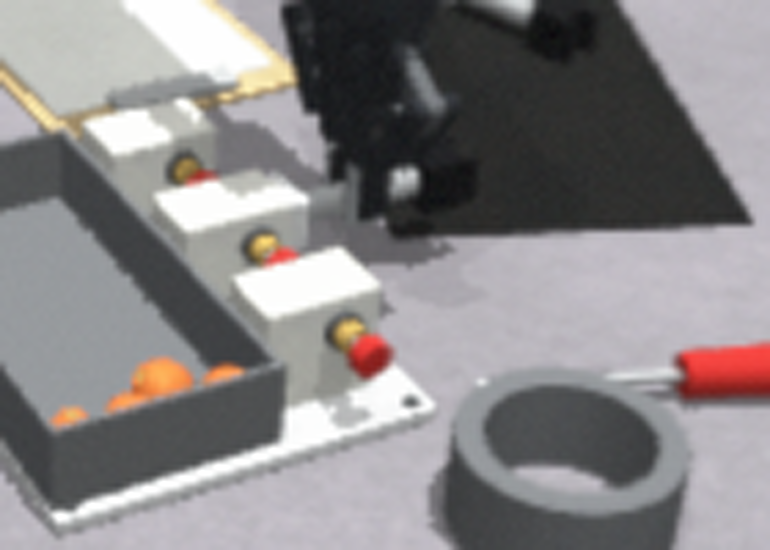

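View pics/C2.png

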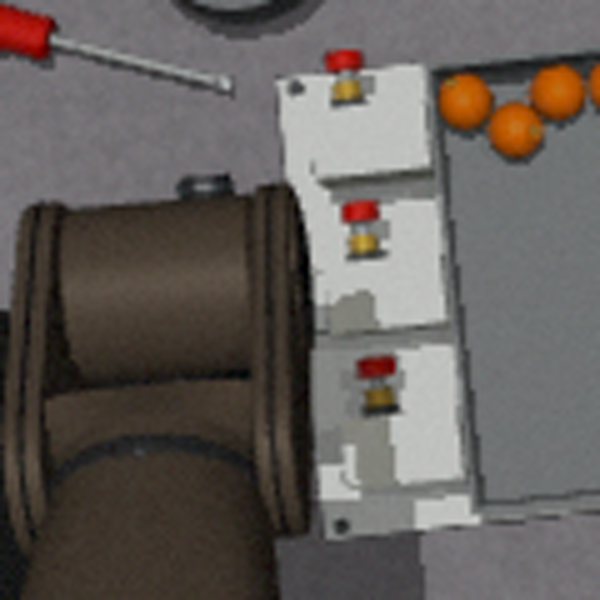

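Call:
servo_tool --increments "0 0 0 0.1 0 0 2.5; 0 0 0 0.1 0 0 3.5; 0 0 0 0.1 0 0 4.5; 0 0 0 0.1 0 0 5; 0 0 0 0.1 0 0 5; 0 0 0 0.1 0 -2 5; 0 0 0 0.1 0 -5 5; 0 0 0 0.1 0 -9 5; 0 0 0 0.1 0 -13 5; 0 0 0 0.1 0 -17 5"

```text
time: 29.55
eef_pos: [0.5664, 0.1402, 0.2241]
tcp_rot: [0.674, 0.738, -0.0, -0.0]
contact_force: [1.1, -0.1, 0.5]
opening: 0.586
```

```bash
python3 - <<'E'
from h import *
print(rod_now())
i,d,info=shot('wrist','D0');np.savez('/tmp/D0.npz',i=i,d=d,**info)
i,d,info=shot('scene'); cv2.imwrite('pics/D1.png',cv2.resize(i[160:260,280:420,::-1],None,fx=5.5,fy=5.5,interpolation=cv2.INTER_CUBIC))
E
```

```text
{'x': np.float64(-0.0001), 'y': np.float64(0.1195), 'z': np.float64(0.2208), 'dh': np.float64(-0.0007), 'pit': np.float64(-0.0002), 'f': array([ 1.1, -0.1,  0.5]), 'tq': array([ 0.04, -0.05,  0.01]), 't': 29.55, 'op': 0.5861697912123075}
```

View pics/D0.png

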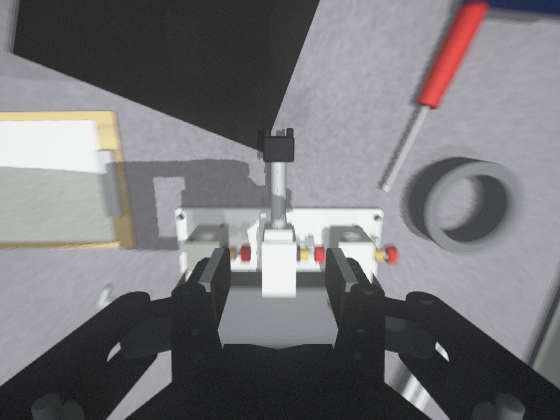

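View pics/D1.png

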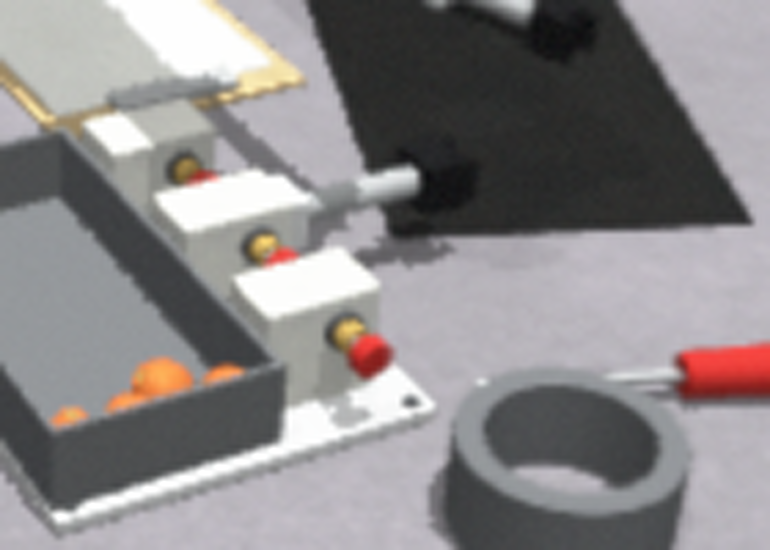

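```bash
python3 - <<'E'
from h import *
i,d,info=shot('wrist'); np.savez('/tmp/D2.npz',i=i,d=d,**info)
cv2.imwrite('pics/D2.png',cv2.resize(i[110:310,180:400,::-1],None,fx=3.5,fy=3,interpolation=cv2.INTER_CUBIC))
o=CO+.15*CYv
P=[np.r_[CO+y*CYv,.058] for y in (.152,.082,.07)]  # top of bare near head, top bare at collar
P=[np.r_[CO+.152*CYv,.065],np.r_[CO+.184*CYv,.065],np.r_[CO+.082*CYv,.065],np.r_[CO+.07*CYv,.068]]
print(((proj(info,P)-[180,110]+.5)*[3.5,3]-.5).round(1))
E
```

```text
[[313.4 158.7]
 [312.4  59.9]
 [315.3 355.1]
 [315.5 389.5]]
```

View pics/D2.png

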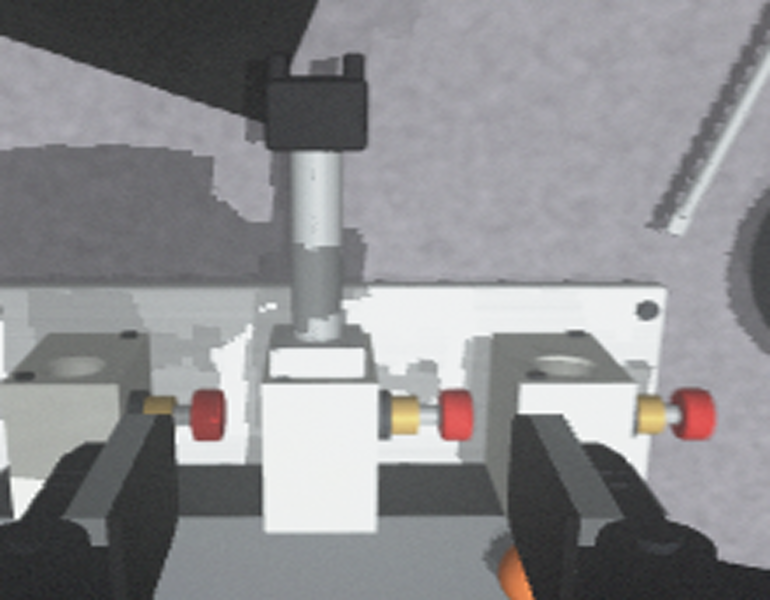

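```bash
python3 - <<'E'
from h import *
f=np.load('/tmp/D2.npz'); info={k:f[k] for k in ('camera_matrix','D','world_to_cam')}
hsv=cv2.cvtColor(f['i'],cv2.COLOR_RGB2HSV)
m=(cv2.inRange(hsv,(0,150,90),(4,255,255))|cv2.inRange(hsv,(174,150,90),(180,255,255))); m[:225]=0;m[265:]=0
n,l,s,c=cv2.connectedComponentsWithStats(m)
for k in range(1,n):
  if s[k,4]>30:
    P=onplane(info,[c[k],(s[k,0]+s[k,2]-.5,c[k][1]),(s[k,0]-.5,c[k][1])],.05)[:,:2]-CO; print(s[k],(P@CX).round(4),(P@CYv).round(4))
E
```

```text
[376 243   8  13  78] [0.1269 0.1318 0.1224] [0.0491 0.0491 0.0492]
[307 246   7  10  60] [0.0464 0.0503 0.0421] [0.0486 0.0486 0.0487]
```

```bash
python3 - <<'E'
from h import *
print(inc([.33,.338,.22],down(np.radians(21.5))))
E
```

```text
[ 9.0000e-03 -6.0000e-03  1.2860e+00  2.1830e+01 -2.2074e+01  5.8000e-01]
```

Call:
servo_tool --increments "0 0 0.1 1.7 -1.7 0 5; 0 0 0.22 3.8 -3.8 0 5; 0 0 0.34 5.8 -5.8 0 5; 0 0 0.46 7.8 -7.9 0 5; 0 0 0.58 9.9 -10 0.2 5; 0 0 0.7 12 -12.1 0.3 5; 0 0 0.82 14 -14.2 0.4 5; 0 0 0.94 16 -16.2 0.5 5; 0 0 1.06 18 -18.2 0.6 5; 0 0 1.18 20 -20.3 0.6 5"

```text
time: 30.53
eef_pos: [0.3447, 0.3214, 0.2146]
tcp_rot: [0.972, 0.235, -0.002, 0.0]
contact_force: [0.3, 1.0, -0.4]
opening: 0.586
```

Call:
servo_tool --increments "0 0 0.1 0.6 -2.5 0 5; 0 0 0.1 0.6 -2.5 0 5; 0 0 0.1 0.6 -2.5 0 5; 0 0 0.1 0.6 -2.5 0 5; 0 0 0.1 0.6 -2.5 0 5"

```text
time: 30.95
eef_pos: [0.3405, 0.3455, 0.2158]
tcp_rot: [0.982, 0.189, -0.001, 0.0]
contact_force: [-0.6, -0.2, 0.5]
opening: 0.583
```

```bash
python3 - <<'E'
from h import *
i,d,info=shot('wrist','E1'); np.savez('/tmp/E1.npz',i=i,d=d,**info)
s=ctrl.get_state(); print(s['eef_pos'],s['qpos'],s['tcp_rot'])
E
```

```text
[0.34062328 0.34550899 0.21604184] [ 5.83013478e-01 -1.13568119e-01  2.05983116e+00  2.73948613e-05
  1.19655718e+00  1.77307137e+00] [ 9.81935202e-01  1.89216496e-01 -5.71954999e-04  2.23078599e-04]
```

View pics/E1.png

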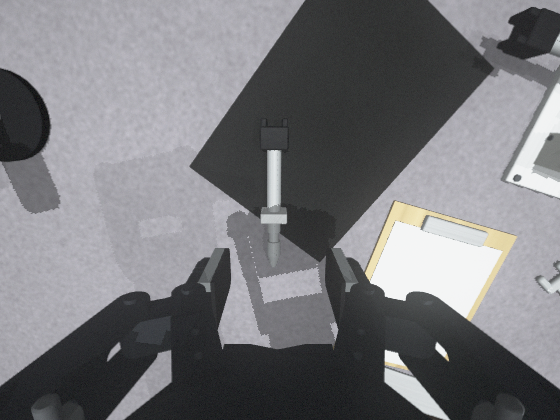

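```bash
python3 - <<'E'
from h import *
f=np.load('/tmp/E1.npz'); info={k:f[k] for k in ('camera_matrix','D','world_to_cam')}; dep=f['d'];img=f['i'];g=img.min(2)
pts=[]
for r in range(154,203,2):
    k=np.where(g[r,258:290]>95)[0]+258
    pts.append(((k.min()+k.max())/2,r))
pts=np.array(pts); print(pts[::5]); L=onplane(info,pts,.018)
v=L[0]-L[-1]; print(np.degrees(np.arctan2(v[1],v[0])))
P=onplane(info,[(273.5,150),(273.5,208),(273.5,266)],.018); print(P,np.linalg.norm(P[0]-P[1]),np.linalg.norm(P[0]-P[2]),'mid',(P[0]+P[1])/2)
u,s,vv=np.linalg.svd(L[:,:2]-L[:,:2].mean(0)); print(L.mean(0),vv[0])
print(bydepth(info,[(273,160),(273,180),(273,200),(273,214)],dep), bydepth(info,[(273,140)],dep))
E
python3 -c "
import cv2;i=cv2.imread('pics/E1.png');cv2.imwrite('pics/E2.png',cv2.resize(i[110:280,220:330],None,fx=3.5,fy=3.5,interpolation=cv2.INTER_CUBIC))"
```

```text
[[273.5 154. ]
 [273.5 164. ]
 [273.5 174. ]
 [273.5 184. ]
 [273.5 194. ]]
21.629496802977645
[[0.37939751 0.36570024 0.018     ]
 [0.3178102  0.34127943 0.018     ]
 [0.24866225 0.31386206 0.018     ]] 0.06625233781062724 0.14063749124930813 mid [0.34860385 0.35348984 0.018     ]
[0.35031367 0.3541677  0.018     ] [-0.92958684 -0.36860317]
[[0.36985652 0.36241496 0.02486836]
 [0.34966529 0.35440163 0.02614871]
 [0.32877175 0.34611422 0.02715685]
 [0.3151985  0.3406591  0.03285658]] [[0.38991382 0.37025596 0.03202758]]
```

View pics/E2.png

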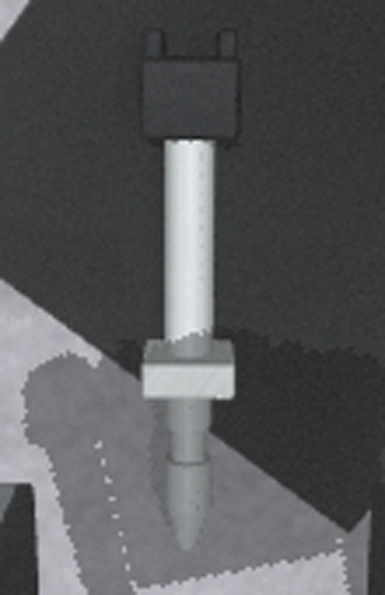

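```bash
python3 - <<'E'
from h import *
f=np.load('/tmp/E1.npz'); info={k:f[k] for k in ('camera_matrix','D','world_to_cam')}
d=np.array([.9296,.3686])
r=lambda y:110+(y+.5)/3.5-.5
H=onplane(info,[(273.5,r(138))],.033)[0][:2]; print('head front->origin',H-d*.035)
C=onplane(info,[(273.5,r(365)),(273.5,r(398))],.033)[:,:2]; print('collar top edges',C,C[0]-C[1],'->origin',C[0]+d*.035,C[1]+d*.047)
T=onplane(info,[(273.5,r(549))],.018)[0][:2]; print('tip->',T+d*.107)
E
```

```text
head front->origin [0.34902285 0.35347038]
collar top edges [[0.31552525 0.34018759]
 [0.30520468 0.33609538]] [0.01032057 0.0040922 ] ->origin [0.34806125 0.35308859] [0.34889588 0.35341958]
tip-> [0.34749625 0.3530512 ]
```

```bash
python3 - <<'E'
from h import *
print(inc([.3485,.3533,.0195],down(np.radians(21.63))))
E
```

```text
[ 0.0000e+00  1.0000e-03  3.0000e-03  1.0450e+00 -4.3500e-01  1.9653e+01]
```

Call:
servo_tool --increments "0 0 0.003 0.5 -0.2 3.5 5; 0 0 0.003 1.05 -0.43 7.5 5; 0 0 0.003 1.05 -0.43 11.5 5; 0 0 0.003 1.05 -0.43 15.5 5; 0 0 0.003 1.05 -0.43 18 5; 0 0 0.003 1.05 -0.43 19.2 5; 0 0 0.003 1.05 -0.43 19.65 5; 0 0 0.003 1.05 -0.43 19.65 5; 0 0 0.003 1.05 -0.43 19.65 5"

```text
time: 31.75
eef_pos: [0.3498, 0.355, 0.0217]
tcp_rot: [0.982, 0.188, 0.001, -0.001]
contact_force: [0.2, -0.8, 1.2]
opening: 0.589
```

Call:
servo_tool --increments "0 0 0 0 0 0 0.5; 0 0 0 0 0 0 0.5; 0 0 0 0 0 0 0.5; 0 0 0 0 0 0 0.5; 0 0 0 0 0 0 0.5; 0 0 0 0 0 0 0.5; 0 0 0 0 0 0 0.5" --grip_force 80

```text
time: 32.33
eef_pos: [0.3494, 0.3551, 0.022]
tcp_rot: [0.982, 0.188, 0.001, -0.001]
contact_force: [-1.0, -1.1, 6.0]
opening: 0.152
```

```bash
python3 - <<'E'
from h import *
s=ctrl.get_state(); print(s['eef_pos'],s['opening'],s['contact_force'])
i,d,info=shot('wrist','F1')
E
```

```text
[0.34941432 0.35509082 0.02203009] 0.1518888013508003 [-1.02596007 -1.06670777  5.96154951]
```

View pics/F1.png

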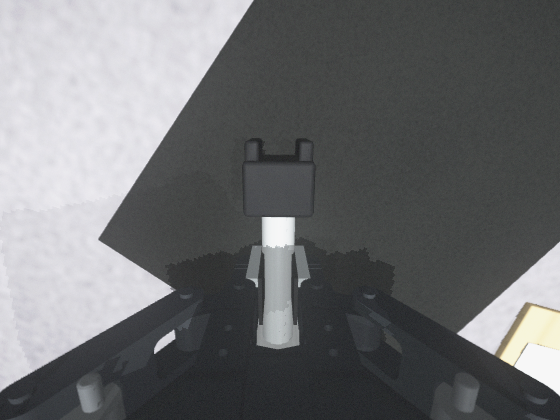

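Call:
servo_tool --increments "0 0 0 0 0 -2 0.5; 0 0 0 0 0 -5 0.5; 0 0 0 0 0 -9 0.5; 0 0 0 0 0 -12 0.5; 0 0 0 0 0 -12 0.5; 0 0 0 0 0 -12 0.5"

```text
time: 32.88
eef_pos: [0.3495, 0.3552, 0.1426]
tcp_rot: [0.982, 0.188, 0.002, -0.001]
contact_force: [0.0, -0.2, -2.8]
opening: 0.155
```

```bash
sed -i 's/^RO=.*/RO=np.array([-.0001,.0003,.0040])/' h.py; python3 - <<'E'
from h import *
a,q=rodpose(-.08,.225,.13); print(a,inc(a,q)); print(rod_now())
i,d,info=shot('wrist','G1')
E
```

```text
[0.47703304 0.23895131 0.134     ] [ 2.0000e-03 -6.0000e-03 -1.2830e+00  7.5480e+00  1.5522e+01  8.8100e-01]
{'x': np.float64(-0.1967), 'y': np.float64(0.3522), 'z': np.float64(0.1386), 'dh': np.float64(-1.2832), 'pit': np.float64(0.0054), 'f': array([ 0. , -0.2, -2.8]), 'tq': array([-0.04, -0.02,  0.02]), 't': 32.8833, 'op': 0.1545844500237252}
```

View pics/G1.png

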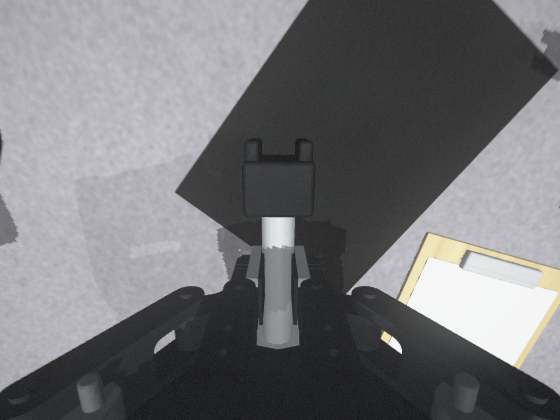

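Call:
servo_tool --increments "0 0 -0.06 0.4 0.8 0 0.5; 0 0 -0.18 1.1 2.2 0.1 0.5; 0 0 -0.3 1.8 3.6 0.2 0.5; 0 0 -0.42 2.5 5.1 0.3 0.5; 0 0 -0.54 3.2 6.5 0.4 0.5; 0 0 -0.66 3.9 8 0.5 0.5; 0 0 -0.78 4.6 9.4 0.6 0.5; 0 0 -0.9 5.3 10.9 0.6 0.5; 0 0 -1.02 6 12.4 0.7 0.5; 0 0 -1.13 6.7 13.7 0.8 0.5"

```text
time: 33.77
eef_pos: [0.46, 0.2505, 0.129]
tcp_rot: [0.727, 0.687, -0.003, -0.001]
contact_force: [0.8, 0.3, -3.1]
opening: 0.152
```

```bash
python3 - <<'E'
from h import *
a,q=rodpose(-.0795,.215,.11); print(a,inc(a,q)); print(rod_now())
E
```

```text
[0.4784417 0.2290384 0.114    ] [-6.000e-03  1.000e-03 -1.480e-01 -2.033e+00  1.976e+00  1.493e+00]
{'x': np.float64(-0.096), 'y': np.float64(0.238), 'z': np.float64(0.125), 'dh': np.float64(-0.1479), 'pit': np.float64(-0.0018), 'f': array([ 0.8,  0.3, -3.1]), 'tq': array([-0.  , -0.08, -0.01]), 't': 33.7667, 'op': 0.1523131169223943}
```

Call:
servo_tool --increments "0 0 -0.07 -0.9 0.9 0.5 0.5; 0 0 -0.145 -2 1.95 1.4 0.5; 0 0 -0.148 -2 1.95 1.4 0.5; 0 0 -0.148 -2 1.95 1.4 0.5; 0 0 -0.148 -2 1.95 1.4 0.5; 0 0 -0.148 -2 1.95 1.4 0.5"

```text
time: 34.27
eef_pos: [0.4786, 0.231, 0.1175]
tcp_rot: [0.676, 0.737, -0.001, -0.001]
contact_force: [0.2, 0.5, -1.8]
opening: 0.155
```

```bash
python3 - <<'E'
from h import *
print(rod_now())
for y in (.215,.188):
  a,q=rodpose(-.0793,y,.05); print(inc(a,q))
E
```

```text
{'x': np.float64(-0.0792), 'y': np.float64(0.217), 'z': np.float64(0.1135), 'dh': np.float64(-0.0057), 'pit': np.float64(0.0003), 'f': array([ 0.2,  0.5, -1.8]), 'tq': array([ 0.03,  0.02, -0.08]), 't': 34.2667, 'op': 0.1546734652888676}
[-2.000e-03 -0.000e+00 -6.000e-03 -1.990e-01 -2.000e-03  6.347e+00]
[-2.000e-03 -0.000e+00 -6.000e-03 -2.899e+00  1.300e-02  6.347e+00]
```

Call:
servo_tool --increments "-0.002 0 -0.004 0 0 2 0.5; -0.002 0 -0.004 -0.2 0 4.2 0.5; -0.002 0 -0.004 -0.2 0 5.8 0.5; -0.002 0 -0.004 -0.2 0 6.35 0.5; -0.002 0 -0.004 -1 0 6.35 0.5; -0.002 0 -0.004 -2 0 6.35 0.5; -0.002 0 -0.004 -2.9 0 6.35 0.5; -0.002 0 -0.004 -2.9 0 6.35 0.5; -0.002 0 -0.004 -2.9 0 6.35 0.5; -0.002 0 -0.004 -2.9 0 6.35 0.5"

```text
time: 35.1
eef_pos: [0.4826, 0.2016, 0.0554]
tcp_rot: [0.675, 0.738, 0.001, 0.001]
contact_force: [-0.4, 0.3, -1.1]
opening: 0.15
```

```bash
python3 - <<'E'
from h import *
print(rod_now())
a,q=rodpose(-.0793,.162,.0497); print(inc(a,q))
i,d,info=shot('scene'); cv2.imwrite('pics/H1.png',cv2.resize(i[150:250,280:420,::-1],None,fx=5.5,fy=5.5,interpolation=cv2.INTER_CUBIC))
i,d,info=shot('top'); cv2.imwrite('pics/H2.png',cv2.resize(i[140:260,165:285,::-1],None,fx=5,fy=5,interpolation=cv2.INTER_CUBIC))
E
```

```text
{'x': np.float64(-0.0779), 'y': np.float64(0.1873), 'z': np.float64(0.0515), 'dh': np.float64(-0.0024), 'pit': np.float64(0.0006), 'f': array([-0.4,  0.3, -1.1]), 'tq': array([-0.  , -0.  ,  0.08]), 't': 35.1, 'op': 0.1499169000431591}
[ 3.000e-03 -1.000e-03 -2.000e-03 -2.529e+00 -1.370e-01  1.730e-01]
```

View pics/H1.png

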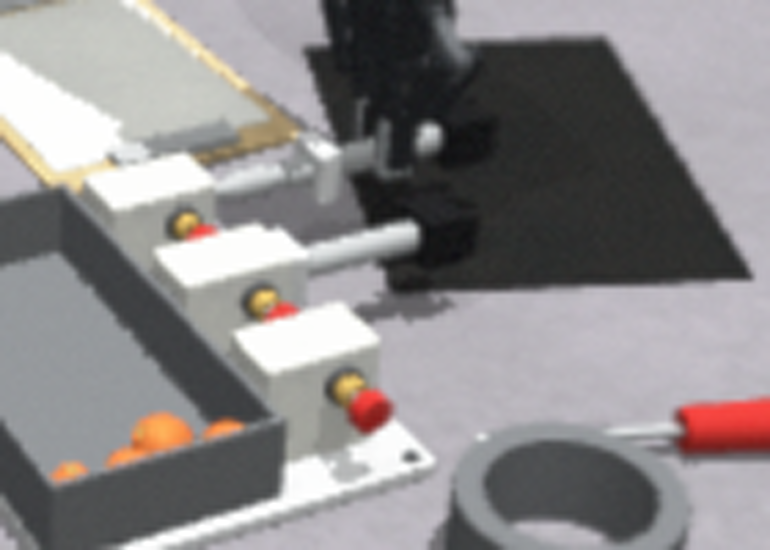

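View pics/H2.png

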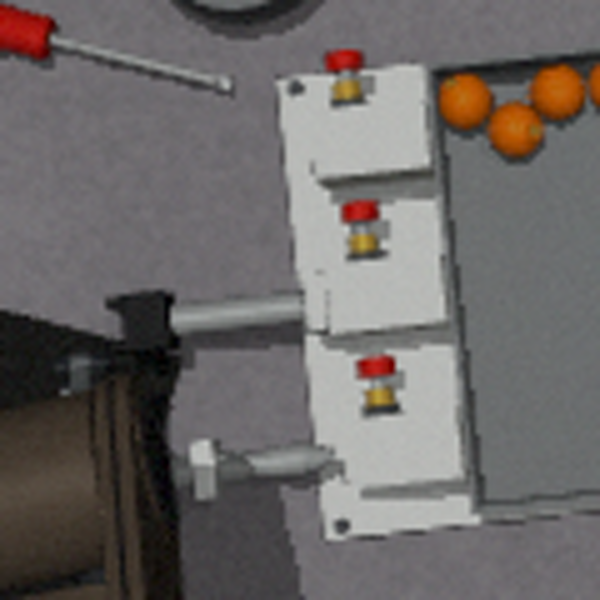

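Call:
servo_tool --increments "0.002 0 0 -0.4 -0.13 0.15 0.5; 0.002 0 0 -0.9 -0.13 0.15 0.5; 0.002 0 0 -1.4 -0.13 0.15 0.5; 0.002 0 0 -1.9 -0.13 0.15 0.5; 0.002 0 0 -2.5 -0.13 0.15 0.5; 0.002 0 0 -2.5 -0.13 0.15 0.5; 0.002 0 0 -2.5 -0.13 0.15 0.5"

```text
time: 35.78
eef_pos: [0.4833, 0.1762, 0.0532]
tcp_rot: [0.675, 0.738, 0.0, 0.0]
contact_force: [0.6, -0.3, -1.8]
opening: 0.154
```

```bash
python3 - <<'E'
from h import *
print(rod_now())
E
```

```text
{'x': np.float64(-0.0795), 'y': np.float64(0.1619), 'z': np.float64(0.0492), 'dh': np.float64(-0.002), 'pit': np.float64(-0.0001), 'f': array([ 0.6, -0.3, -1.8]), 'tq': array([-0.09, -0.1 ,  0.02]), 't': 35.7833, 'op': 0.15391418601998771}
```

Call:
servo_tool --increments "0 0 0 -0.4 0 0 0.5; 0 0 0 -0.8 0 0 0.5; 0 0 0 -1.2 0 0 0.5; 0 0 0 -1.6 0 0 0.5; 0 0 0 -2 0 0 0.5; 0 0 0 -2.4 0 0 0.5; 0 0 0 -2.8 0 0 0.5; 0 0 0 -3.2 0 0 0.5; 0 0 0 -3.6 0 0 0.5; 0 0 0 -3.8 0 0 0.5"

```text
time: 36.62
eef_pos: [0.4864, 0.1409, 0.0534]
tcp_rot: [0.675, 0.738, 0.002, -0.002]
contact_force: [1.0, 8.5, -1.0]
opening: 0.152
```

```bash
python3 - <<'E'
from h import *
print(rod_now())
E
```

```text
{'x': np.float64(-0.0796), 'y': np.float64(0.1265), 'z': np.float64(0.0494), 'dh': np.float64(-0.0032), 'pit': np.float64(0.0051), 'f': array([ 1. ,  8.5, -1. ]), 'tq': array([ 1.5 , -0.08,  0.08]), 't': 36.6167, 'op': 0.15204514517585369}
```

Call:
servo_tool --increments "0 0 0 -0.3 0 0 0.5; 0 0 0 -0.5 0 0 0.5; 0 0 0 -0.7 0 0 0.5; 0 0 0 -0.9 0 0 0.5; 0 0 0 -0.9 0 0 0.5; 0 0 0 -0.9 0 0 0.5"

```text
time: 37.12
eef_pos: [0.4869, 0.1357, 0.0533]
tcp_rot: [0.677, 0.736, 0.005, -0.004]
contact_force: [0.1, 23.9, -1.7]
opening: 0.157
```

```bash
python3 - <<'E'
from h import *
print(rod_now())
E
```

```text
{'x': np.float64(-0.0796), 'y': np.float64(0.1213), 'z': np.float64(0.0493), 'dh': np.float64(-0.0066), 'pit': np.float64(0.0133), 'f': array([ 0.1, 23.9, -1.7]), 'tq': array([ 3.96, -0.07,  0.03]), 't': 37.1167, 'op': 0.15652883370493456}
```

Call:
servo_tool --increments "0 0 0 0.3 0 0 0.5; 0 0 0 0.6 0 0 0.5; 0 0 0 0.6 0 0 2.5; 0 0 0 0.6 0 0 3.5; 0 0 0 0.6 0 0 4.5; 0 0 0 0.6 0 0 5; 0 0 0 0.6 0 0 5; 0 0 0 0.6 0 -2 5; 0 0 0 0.6 0 -5 5; 0 0 0 0.6 0 -9 5"

```text
time: 37.95
eef_pos: [0.4841, 0.1354, 0.141]
tcp_rot: [0.675, 0.738, -0.003, -0.003]
contact_force: [1.9, 0.6, 1.0]
opening: 0.587
```

Call:
servo_tool --increments "0 0 0 0 0 -4 5; 0 0 0 0 0 -8 5; 0 0 0 0 0 -8 5; 0 0 0 0 0 -8 5; 0 0 0 0 0 -8 5"

```text
time: 38.37
eef_pos: [0.4863, 0.1357, 0.2228]
tcp_rot: [0.675, 0.738, -0.0, -0.0]
contact_force: [-0.3, 0.4, -0.4]
opening: 0.587
```

```bash
python3 - <<'E'
from h import *
i,d,info=shot('wrist'); np.savez('/tmp/I2.npz',i=i,d=d,**info)
cv2.imwrite('pics/I2.png',cv2.resize(i[110:310,180:400,::-1],None,fx=3.5,fy=3,interpolation=cv2.INTER_CUBIC))
hsv=cv2.cvtColor(i,cv2.COLOR_RGB2HSV)
m=(cv2.inRange(hsv,(0,150,60),(4,255,255))|cv2.inRange(hsv,(174,150,60),(180,255,255))); m[:215]=0;m[275:]=0
n,l,s,c=cv2.connectedComponentsWithStats(m)
for k in range(1,n):
  if s[k,4]>30:
    P=onplane(info,[c[k],(s[k,0]+s[k,2]-.5,c[k][1]),(s[k,0]-.5,c[k][1])],.05)[:,:2]-CO; print(s[k],(P@CX).round(4),(P@CYv).round(4))
i,d,info=shot('scene','I3')
print(ctrl.get_state()['eef_pos'])
E
```

```text
[459 249   9  14  89] [0.1294 0.1343 0.1241] [0.0494 0.0494 0.0494]
[316 250   8  12  74] [-0.0332 -0.028  -0.037 ] [0.0492 0.0492 0.0492]
[388 250   8  13  84] [0.0489 0.0531 0.0441] [0.0487 0.0487 0.0487]
[0.48545479 0.1356763  0.22097475]
```

View pics/I2.png

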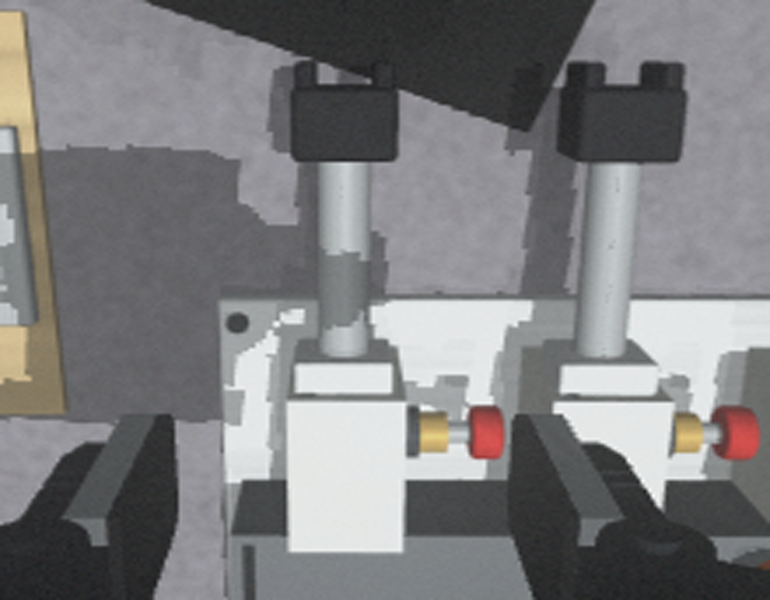

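View pics/I3.png

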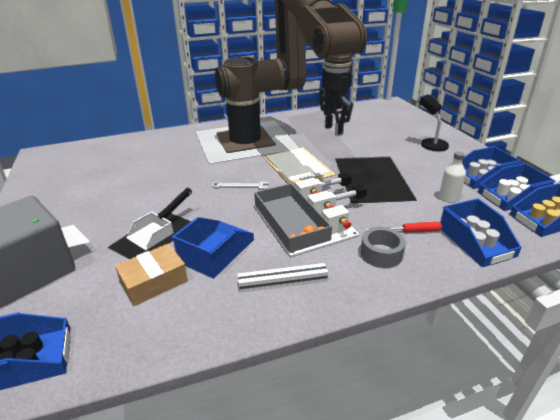

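Call:
servo_tool --increments "0 0 0 0 -4 -2 5; 0 0 0 0 -8 -4 5; 0 0 0 0 -8 -4 5; 0 0 0 0 -8 -4 5"

```text
time: 38.8
eef_pos: [0.4058, 0.1287, 0.2629]
tcp_rot: [0.675, 0.738, 0.0, 0.0]
contact_force: [0.8, 0.1, -0.0]
opening: 0.587
```

```bash
python3 - <<'E'
from h import *
i,d,info=shot('top','J1')
hsv=cv2.cvtColor(i,cv2.COLOR_RGB2HSV)
o=cv2.inRange(hsv,(5,150,100),(16,255,255)); o[:, :220]=0;o[:130]=0;o[:,400:]=0
n,l,s,c=cv2.connectedComponentsWithStats(o)
for k in range(1,n):
  if s[k,4]>20:
    P=onplane(info,[c[k]],.029)[0]; e=P[:2]-CO; print('knob car',(e@CX).round(4),(e@CYv).round(4))
cv2.imwrite('pics/J2.png',cv2.resize(i[130:270,310:510,::-1],None,fx=4,fy=4,interpolation=cv2.INTER_CUBIC))
print(ctrl.get_state()['opening'],ctrl.get_state()['contact_force'])
E
```

```text
knob car 0.0946 -0.0475
0.5884951719246698 [-0.22432476  0.04543196 -0.16894364]
```

View pics/J1.png

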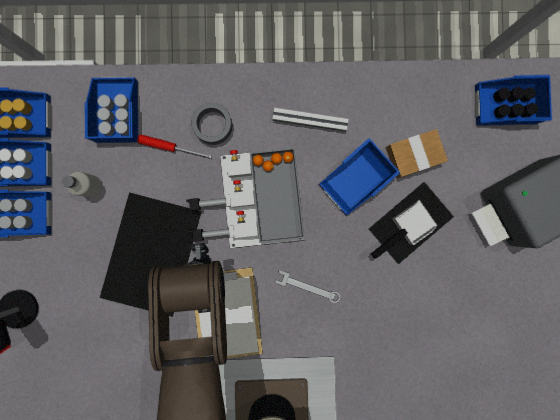

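View pics/J2.png

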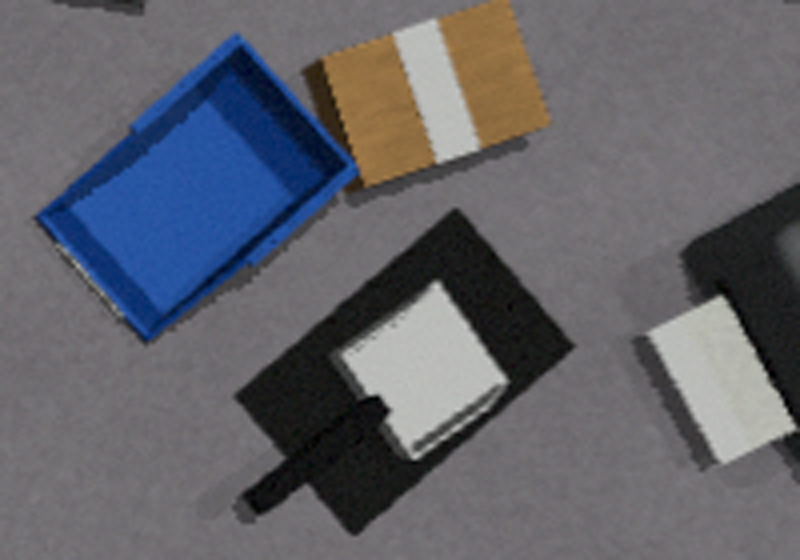

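```bash
python3 - <<'E'
from h import *
i=cv2.imread('pics/J1.png'); cv2.imwrite('pics/J3.png',cv2.resize(i[140:260,180:310],None,fx=6,fy=5,interpolation=cv2.INTER_CUBIC))
info=ctrl.camera_info('top'); P=[np.r_[CO+x*CX+y*CYv,z] for x in (-.08,0) for y,z in ((.07,.068),(.082,.065),(.152,.065),(.184,.065))]
print(((proj(info,P)-[180,140]+.5)*[6,5]-.5).round(0))
E
```

```text
[[326. 455.]
 [298. 457.]
 [134. 473.]
 [ 59. 480.]
 [305. 299.]
 [278. 302.]
 [114. 318.]
 [ 39. 325.]]
```

View pics/J3.png

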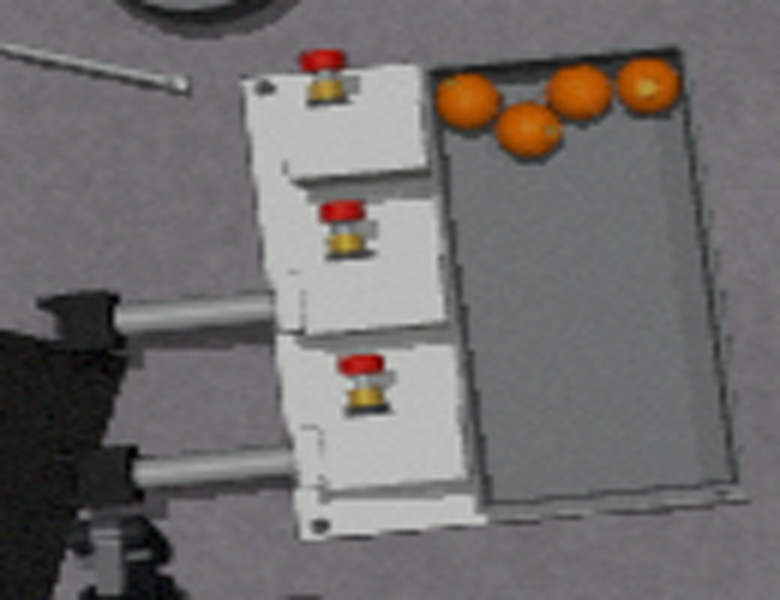

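```bash
python3 -c "
from plant import ctrl
print(ctrl.sign_off())"
```

```text
the job is handed in; nothing more can be done
None
```

The kit carrier is packed and handed in at about 39 s of robot time. There were two rods and four knobs in this run; the hand-in gives no verdict.

- **Knobs:** I scooped three, then the last one, which had slipped past the scoop on the first pass. The last top picture shows all four in the grey tray and the bin empty. The fingers never touched a knob.
- **Scoop:** It is back on its mat, right way up. The picture shows its bowl near the middle of the mat.
- **Rods:** One went into holder 2 and the other into holder 1. Each push ended against a hard stop at about 24–28 N. The last pictures show both collars flush with their holders and both heads within about 1–2 mm of where they should be when home.
- **Disagreement:** My estimate of the rods' position at the stop was 3.6 to 4.3 mm short of nominal. The pictures show them home, so I put this down to calibration and grip offset.
- **Plungers:** These I could only judge by eye. The red knobs stand about the same as on the empty holder (within 1–3 mm), which fits the groove and not the full rod. The measurement is too coarse to prove the click.
- **Other things on the bench:** They look unmoved in the last pictures.

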